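# Lay out the stripped engine's parts in their foam nests

## Robot

A 7-joint arm with a two-finger parallel gripper is mounted at the origin on the work surface. World frame = base frame: x ahead of the robot, y to its left, z up, the work surface at z = 0. Lengths are in m, angles in rad, forces in N, time in s.
With the tool pointing down it reaches from about 0.425 to 0.925 m from the base axis. Payload 6.8 kg.
Tool frame: the origin (TCP) lies where the fingers leave the gripper's body, on its centre line; the fingertips stand 73 mm ahead of it and the grasp point (between the pads) lies 54 mm ahead of it; z points along the fingers, y is the direction in which the jaws open and shut (so a half turn about z gives the same grasp; the last joint's range is limited). The gripper opens to 85 mm and grips with 20 to 120 N. Pads are 22 mm wide; open, the fingers measure 114 mm over their backs; the gripper's body (76 mm by 85 mm) begins 54 mm behind the grasp point. The pads swing forward as they close: fully open they stand 13 mm farther back than shut.
Start: joints at [1.006, 0.477, 0.022, 1.555, -0.011, 1.109, -0.083], TCP at [0.298, -0.606, 0.304] pointing down, gripper open.
Joint ranges: [-2.96, 2.96], [-0.34, 2.1], [-1.41, 1.46], [0.24, 2.44], [-1.37, 4.51], [0.17, 1.92], [-2.96, 2.96]. Speed limits (rad/s): [2.39, 2.39, 3.14, 3.14, 3.14, 3.14, 3.14].

## Interface

Orientations are given as a unit quaternion [w, x, y, z].
In Python, from plant import manip, imaging, finish_job gives the robot as it stands.
- The arm moves only by the tool send_rows, never from a script. Its arguments are lists of equal length, an entry for each row: "gripper": the finger opening in m, from 0 to 0.0854; "offset": the shift along the tool's x, y, z in m, a list of three; "turn": the turn about the tool's z in rad. A call has 1 to 5 rows; each row shifts and turns the commanded pose from where the row before left it, along the tool's axes as they then stand; what a row does not reach is not made up. A row lasts 1/8 s, in which the tool goes at most 62.5 mm and 10.7 degrees, less where a joint would pass 70% of its speed; a pose out of reach is approached as far as the arm can. A call is refused whole if a number of a shift passes 0.0625 or a number of a turn 0.188, either way. A call with a gripper value outside its range is refused whole. The fingers move at their own pace and stop on an object; "grip_force" is the grip in N (left out, the last holds). Time passes only in rows, so rows that do not move let the fingers close. It gives the time, the measured TCP pose, the force and the opening at its end, in the units of the state.
- manip.sense(): the state, without advancing time (a new reading comes with each control period).
- imaging.get_image(name): name is "side" or "top"; returns a dict with "color" (400x640x3 uint8, blue, green, red), "fx", "fy", "cx", "cy" (pixels), "rvec" (rotation vector, rad) and "tvec" (3), from world to camera coordinates, as OpenCV has them. Camera axes: x right, y down, z forward; pixel columns grow to the right and rows downward; lengths in m; the calibration is good to about 2 mm. A picture is of the moment at which its call begins. There is no depth.
- finish_job(): hands the job in, once; it reports no verdict.
The state is a dict: "clock": time; "joints": joint angles; "joint_vel": joint speeds; "joint_efforts": joint torques, N m; "tool_pos": TCP position; "orientation": TCP orientation; "wrist_force": force on the tool from outside, world axes, zero at the start; "ft_torque": the same for the moment, N m; "opening": finger opening in m.
Only numpy, scipy, OpenCV 4.12 (cv2) and the standard library are available. Lean on these libraries where they do the work, as an engineer would, in place of code of your own. Each camera call takes 0.05 s, during which the arm holds its last target.

## Task

The engine has been stripped and cleaned: put the piston, the connecting rod, the main bearing cap and the small timing sprocket each into the foam nest cut to its own shape, so that every part rests flat on the floor of its cut-out, the piston crown up, the sprocket hub up, and the rod with its big eye in the big pocket. Set the parts down, do not drop or throw them, and leave the little dish of bolts among them standing where it is.

Things in the scene. Friction and masses are not known exactly. Their poses are not given: they have to be found in the camera images.
- piston: Bare aluminium piston standing on its skirt, crown up: plain cylinder 60 mm in diameter, 50 mm high, ring grooves near the top, 0.19 to 0.32 kg. Origin: centre of the underside; z up. Grip it across its diameter.
- rod: Steel connecting rod lying flat, 117 mm long, 20 mm high all over. Origin: mid-length, at the underside; z up, x along it to the small eye. Big eye 48 mm across, centred at x = -34.5 mm; small eye 26 mm across, at x = +45.5 mm; between x = -11 and +33 a shank 16 mm wide (y): grip it there near the origin (balance at x = -7). 0.22 to 0.37 kg.
- cap: Dark cast main bearing cap, a bridge on two feet over a half-round arch (radius 20 mm): 80 long (x) x 28 wide (y) x 40 mm high in the middle, 34 at the ends. Both ends alike. Origin: centre of the underside, between the feet; z up. Grip it across the 28 mm at the middle. 0.33 to 0.55 kg.
- sprocket: Small steel timing sprocket lying hub up: dark toothed wheel 38 mm across and 10 mm thick, on it a bright round hub 26 mm across reaching 28 mm high, 14 mm bore. Origin: centre of the underside; z up. Grip it by the hub. 0.11 to 0.19 kg.
- nest_piston: Nest for the piston: the large round cut-out, 76 mm across. Fixed foam tile, black top, 148 (x) x 92 (y) x 28 mm high; the cut-out is 10 mm deep, its pale floor 18 mm above the tile's underside. Origin: centre of the underside, under the cut-out's middle; z up.
- nest_rod: Nest for the rod: dumb-bell cut-out 133 mm long, pocket of 64 mm at x = -34.5 mm (big eye), of 42 mm at x = +45.5 mm (small eye), channel 32 mm wide between; rod x goes along nest x. Fixed foam tile, black top, 148 (x) x 92 (y) x 28 mm high; the cut-out is 10 mm deep, its pale floor 18 mm above the tile's underside. Origin: centre of the underside, under the cut-out's middle; z up.
- nest_cap: Nest for the bearing cap: the rectangular cut-out, 96 (x) by 44 mm (y); the cap fits either way round. Fixed foam tile, black top, 148 (x) x 92 (y) x 28 mm high; the cut-out is 10 mm deep, its pale floor 18 mm above the tile's underside. Origin: centre of the underside, under the cut-out's middle; z up.
- nest_sprocket: Nest for the sprocket: the small round cut-out, 52 mm across. Fixed foam tile, black top, 148 (x) x 92 (y) x 28 mm high; the cut-out is 10 mm deep, its pale floor 18 mm above the tile's underside. Origin: centre of the underside, under the cut-out's middle; z up.
- dish: Round steel dish of small bolts standing loose on the bench among the parts, 70 mm across the rim, 22 mm high, 0.25 kg; not to be disturbed. Origin: centre of its underside; z is up.
Things that resemble listed ones, but are neither listed nor needed, are in the scene too. Leave any red or yellow look-alike of the cap alone.

How it is judged:
At the end, for the whole second after the job is handed in: Piston, rod, cap and sprocket each lie in their own nest: centre within 13 mm of the nest's centre, underside within about 3.5 mm of the cut-out's floor, level within 0.06 rad, at rest and let go (horizontal distance between piston and nest_piston below 0.013 m and z of piston in the frame of nest_piston between 0.014 and 0.0215 m and angle between each of piston, rod, cap, sprocket's own z axis and vertical below 0.06 rad and linear speed of each of piston, rod, cap, sprocket below 0.02 m/s and contact force between the fingers and piston below 0.1 N and horizontal distance between rod and nest_rod below 0.013 m and z of rod in the frame of nest_rod between 0.014 and 0.0215 m and contact force between the fingers and rod below 0.1 N and horizontal distance between cap and nest_cap below 0.013 m and z of cap in the frame of nest_cap between 0.014 and 0.0215 m and contact force between the fingers and cap below 0.1 N and horizontal distance between sprocket and nest_sprocket below 0.013 m and z of sprocket in the frame of nest_sprocket between 0.014 and 0.0215 m and contact force between the fingers and sprocket below 0.1 N); the robot touches nothing.
It fails at once if the dish of small hardware is shifted by more than 20 mm or tipped (distance of dish from where it was at the start of the episode above 0.02 m or angle between dish's own z axis and vertical above 0.3 rad).
It fails at once if a part is dropped or flung (faster than 0.8 m/s, a fall of more than about 30 mm, with no finger on it) ((linear speed of piston above 0.8 m/s and contact force between the fingers and piston below 0.05 N) or (linear speed of rod above 0.8 m/s and contact force between the fingers and rod below 0.05 N) or (linear speed of cap above 0.8 m/s and contact force between the fingers and cap below 0.05 N) or (linear speed of sprocket above 0.8 m/s and contact force between the fingers and sprocket below 0.05 N)).
It also fails if it takes over 99 s, if anything falls off the work surface, if the arm or the gripper's body presses on something with over 40 N, if the wrist force passes 120 N, or if a joint passes its speed limit or range.

## Working session

There is one attempt and no reset: what is moved stays moved. The work goes in short steps, Python scripts to look and compute and a tool call to move; the robot and the scene stay as the last step left them, time stands still between calls to the robot, and variables do not carry over. Pictures are saved under pics/ and viewed, and the job is handed in when it is done.

Besides the shell and the picture viewer there is one more tool, called after ">>>" as name(argument=value, ...) on one line, values as JSON. send_rows: Moves the arm, as the interface text tells. Its arguments: {"type":"object","properties":{"gripper":{"type":"array"},"offset":{"type":"array"},"turn":{"type":"array"},"grip_force":{"type":"number"}},"required":["gripper","offset","turn"]}

```bash
ls; mkdir -p pics
python3 - <<'E'
from plant import manip, imaging
import cv2
s=manip.sense();print({k:s[k] for k in('clock','tool_pos','orientation','opening','wrist_force')})
for n in('top','side'):
    d=imaging.get_image(n);cv2.imwrite(f'pics/{n}0.png',d['color']);print(n,[d[k] for k in('fx','fy','cx','cy','rvec','tvec')])
E
```

```text
pics
{'clock': 0.0, 'tool_pos': array([ 0.29751905, -0.60540049,  0.30291481]), 'orientation': array([-8.55847026e-04,  9.74027049e-01,  2.26429916e-01, -2.62345574e-04]), 'opening': 0.08519307300898675, 'wrist_force': array([ 0.54052582,  0.17643333, -0.02155194])}
top [496.8817233288204, 496.8817233288204, 312.8464625192081, 205.373961112511, array([ 2.12919209, -2.15755738,  0.14710806]), array([-0.06252095,  0.45936311,  1.36115208])]
side [361.3710571779885, 361.3710571779885, 321.1925389104335, 197.10801567470185, array([ 0.35394993, -2.74124709,  1.23178545]), array([0.42894357, 0.14724375, 0.85678372])]
```

View pics/top0.png

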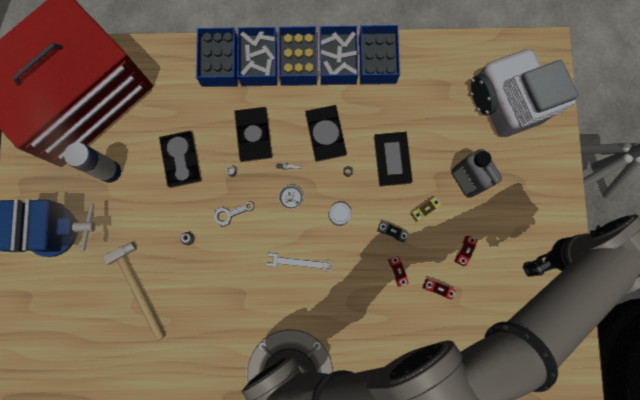

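View pics/side0.png

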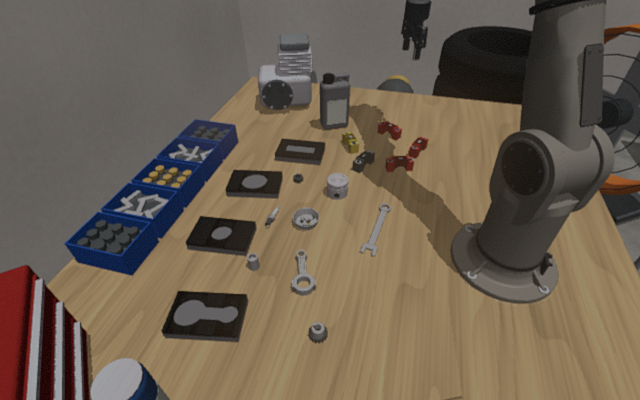

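Run:
```python
import cv2
a=cv2.imread('pics/top0.png')
cv2.imwrite('pics/z1.png',cv2.resize(a[95:285,150:310],None,fx=3.1,fy=3.1,interpolation=cv2.INTER_CUBIC))
cv2.imwrite('pics/z2.png',cv2.resize(a[95:285,300:480],None,fx=3.1,fy=3.1,interpolation=cv2.INTER_CUBIC))
b=cv2.imread('pics/side0.png')
cv2.imwrite('pics/z3.png',cv2.resize(b[120:350,160:420],None,fx=2.6,fy=2.6,interpolation=cv2.INTER_CUBIC))
```

```text
(no output)
```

View pics/z1.png

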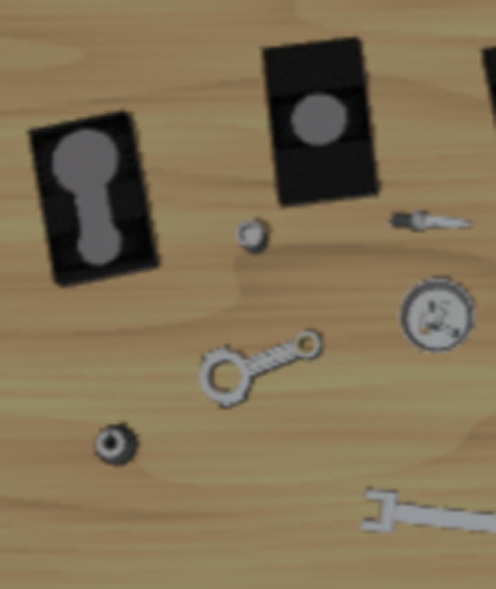

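View pics/z2.png

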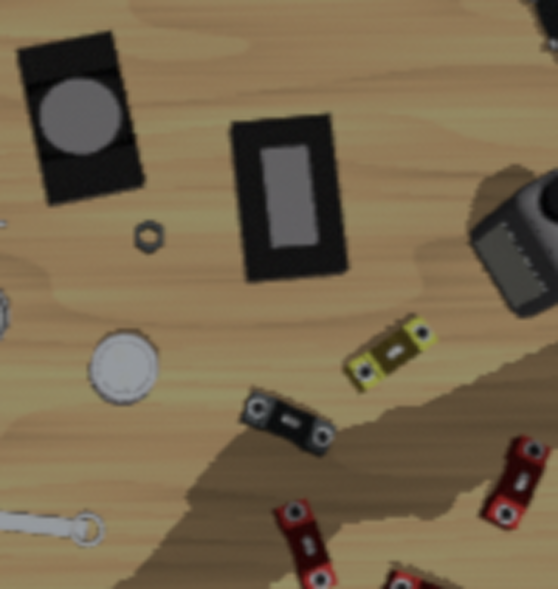

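View pics/z3.png

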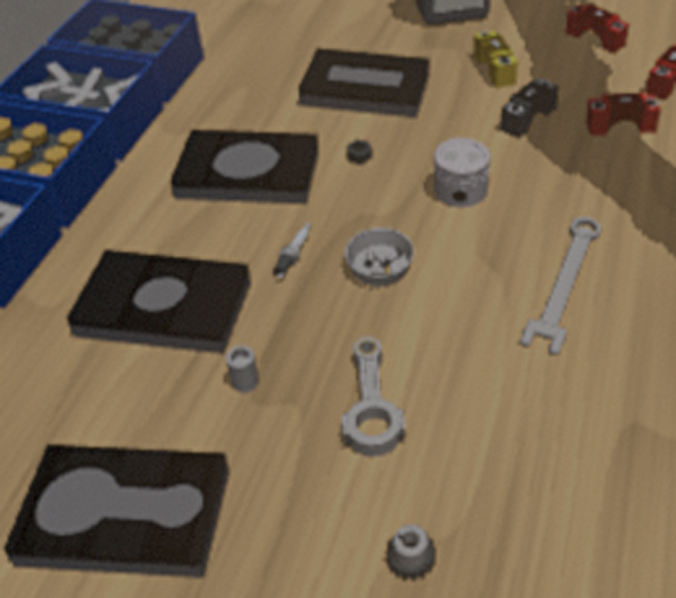

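```bash
cat > h.py <<'E'
import numpy as np,cv2
from plant import manip, imaging
def cam(d):
    R,_=cv2.Rodrigues(np.array(d['rvec']));return R,np.array(d['tvec']),np.array([[d['fx'],0,d['cx']],[0,d['fy'],d['cy']],[0,0,1]])
def ray(d,uv,z):
    R,t,K=cam(d);C=-R.T@t;v=R.T@np.linalg.inv(K)@np.array([uv[0],uv[1],1.]);return (C+v*(z-C[2])/v[2])[:2]
def proj(d,P):
    p,_=cv2.projectPoints(np.array(P,float).reshape(-1,3),np.array(d['rvec']),np.array(d['tvec']),cam(d)[2],None);return p.reshape(-1,2)
def tool():
    s=manip.sense();w,x,y,z=s['orientation']
    from scipy.spatial.transform import Rotation as Ro
    return s,Ro.from_quat([x,y,z,w]).as_matrix()
E
python3 - <<'E'
from h import *
d=imaging.get_image('top');im=d['color'];R,t,K=cam(d);print('C',-R.T@t)
hsv=cv2.cvtColor(im,cv2.COLOR_BGR2HSV)
grey=((hsv[...,1]<60)&(hsv[...,2]>70)).astype(np.uint8)
dark=((hsv[...,2]<60)).astype(np.uint8)
for nm,m in(('grey',grey),('dark',dark)):
    n,l,st,ce=cv2.connectedComponentsWithStats(m)
    for i in range(1,n):
        x,y,w,h,a=st[i]
        if a>15 and 150<ce[i][0]<440 and 95<ce[i][1]<280:
            c,_=cv2.findContours((l==i).astype(np.uint8),0,1);r=cv2.minAreaRect(np.vstack(c))
            print(nm,ce[i].round(1),(x,y,w,h),a,[np.round(q,1) for q in r],ray(d,ce[i],.023).round(4))
E
```

```text
C [ 0.25833412 -0.07701321  1.41244142]
grey [325.3 132. ] (np.int32(313), np.int32(121), np.int32(26), np.int32(24)) 478 [array([325.5, 132.5]), array([23., 25.]), np.float64(90.0)] [ 0.6733 -0.1071]
grey [252.3 133. ] (np.int32(244), np.int32(126), np.int32(17), np.int32(15)) 209 [array([252., 133.]), array([14., 16.]), np.float64(90.0)] [0.6736 0.1036]
grey [178.5 155.8] (np.int32(167), np.int32(137), np.int32(22), np.int32(43)) 583 [array([177.4, 158.1]), array([42.2, 20.2]), np.float64(87.9)] [0.6091 0.3155]
grey [392.9 157.9] (np.int32(384), np.int32(142), np.int32(18), np.int32(33)) 459 [array([392.9, 158. ]), array([31.6, 14.6]), np.float64(83.7)] [ 0.5939 -0.2993]
grey [290.2 166. ] (np.int32(282), np.int32(163), np.int32(20), np.int32(6)) 81 [array([291.5, 165.5]), array([ 5., 19.]), np.float64(90.0)] [ 0.5744 -0.0054]
grey [230. 170.] (np.int32(226), np.int32(166), np.int32(9), np.int32(9)) 69 [array([230., 170.]), array([8., 8.]), np.float64(90.0)] [0.5654 0.167 ]
grey [290.4 196.3] (np.int32(278), np.int32(185), np.int32(25), np.int32(24)) 466 [array([290. , 196.5]), arr
[... 2071 characters left out ...]
), array([7.6, 2.7]), np.float64(63.4)] [ 0.4555 -0.4006]
dark [424.  209.5] (np.int32(421), np.int32(205), np.int32(9), np.int32(9)) 27 [array([424.5, 209.6]), array([7.8, 5.2]), np.float64(51.3)] [ 0.4438 -0.3815]
dark [393.  232.3] (np.int32(378), np.int32(224), np.int32(28), np.int32(18)) 206 [array([392.7, 231.5]), array([28.7, 11.8]), np.float64(25.0)] [ 0.3806 -0.2919]
dark [190.9 237.3] (np.int32(188), np.int32(232), np.int32(6), np.int32(12)) 34 [array([190.8, 237.3]), array([11.1,  4.7]), np.float64(84.3)] [0.3743 0.2748]
dark [397.7 270.3] (np.int32(388), np.int32(260), np.int32(18), np.int32(21)) 143 [array([397.1, 267.9]), array([21.5, 11.3]), np.float64(67.6)] [ 0.275  -0.3013]
```

```bash
cat > meas.py <<'E'
from h import *
d=imaging.get_image('top');s=imaging.get_image('side');im=d['color']
hsv=cv2.cvtColor(im,cv2.COLOR_BGR2HSV)
grey=((hsv[...,1]<60)&(hsv[...,2]>70)).astype(np.uint8)
n,l,st,ce=cv2.connectedComponentsWithStats(grey)
def comp(uv):
    i=min(range(1,n),key=lambda i:np.hypot(*(ce[i]-uv))+(1e3 if st[i][4]<15 else 0));m=l==i
    return np.argwhere(m)[:,::-1]
def world(uv,z): return np.array([ray(d,p,z) for p in comp(uv)])
def pca(P):
    c=P.mean(0);w,v=np.linalg.eigh(np.cov((P-c).T));a=v[:,1]
    q=(P-c)@a;b=(P-c)@v[:,0]
    return c,a,c+a*(q.max()+q.min())/2+v[:,0]*(b.max()+b.min())/2,np.ptp(q),np.ptp(b)
out={}
for nm,uv,z in(('piston',(339,213),.05),('sprocket',(185,237),.028),('rod',(230,213),.02),('nest_piston',(325,132),.023),('nest_sprocket',(252,133),.023),('nest_rod',(178,156),.023),('nest_cap',(393,158),.023),('dish',(290,196),.022)):
    P=world(uv,z);c,a,m,L,W=pca(P);yaw=np.arctan2(a[1],a[0])
    if nm in('rod','nest_rod'):
        if (m-c)@a<0: a=-a   # centroid lies to the big eye; x points to small eye
        yaw=np.arctan2(a[1],a[0])
        # bigger eye centre
    out[nm]=(m,yaw,z);print(nm,'cen',c.round(4),'mid',m.round(4),'yaw %.3f'%yaw,'L %.4f W %.4f'%(L,W),'r %.3f'%np.hypot(*m))
p=ray(d,(382.5,225.4),.034);q=ray(d,(404.2,234.5),.034);v=q-p
out['cap']=((p+q)/2,np.arctan2(v[1],v[0]),.034);print('cap',(p+q)/2,out['cap'][1],np.hypot(*v))
for nm in ('rod_nest',): pass
# tile outlines
bl=(hsv[...,2]<60).astype(np.uint8)
N,Lb,S,CE=cv2.connectedComponentsWithStats(bl)
for nm,uv in(('nest_piston',(325,133)),('nest_sprocket',(252,134)),('nest_rod',(180,160)),('nest_cap',(392,158))):
    i=min(range(1,N),key=lambda i:np.hypot(*(CE[i]-uv))+(1e3 if S[i][4]<500 else 0))
    P=np.array([ray(d,p,.02) for p in np.argwhere(Lb==i)[:,::-1]]).astype(np.float32)
    r=cv2.minAreaRect(P*1000);b=cv2.boxPoints(r);e=max(((b[1]-b[0]),(b[2]-b[1])),key=np.linalg.norm);print('tile',nm,np.round(r[0],1),np.round(r[1],1),'yaw',np.arctan2(e[1],e[0]).round(3))
v=s['color'].copy()
for nm,(m,yaw,z) in out.items():
    for k in(-.02,0,.04):
        u=proj(s,[m[0]+k*np.cos(yaw),m[1]+k*np.sin(yaw),z])[0];cv2.circle(v,tuple(int(x) for x in u.round()),1,(0,0,255) if k==0 else (0,255,0),-1)
cv2.imwrite('pics/ov1.png',cv2.resize(v[120:350,160:420],None,fx=2.6,fy=2.6,interpolation=cv2.INTER_CUBIC))
E
python3 meas.py
```

```text
piston cen [ 0.4325 -0.1419] mid [ 0.4324 -0.142 ] yaw 2.833 L 0.0654 W 0.0610 r 0.455
sprocket cen [0.3731 0.2891] mid [0.3732 0.2891] yaw -2.882 L 0.0268 W 0.0262 r 0.472
rod cen [0.442  0.1649] mid [0.4452 0.1559] yaw -1.214 L 0.1176 W 0.0544 r 0.472
nest_piston cen [ 0.6734 -0.107 ] mid [ 0.6736 -0.1076] yaw 1.603 L 0.0726 W 0.0667 r 0.682
nest_sprocket cen [0.6737 0.1036] mid [0.6741 0.1033] yaw 1.887 L 0.0484 W 0.0454 r 0.682
nest_rod cen [0.6092 0.3156] mid [0.6027 0.3144] yaw -2.953 L 0.1261 W 0.0594 r 0.680
nest_cap cen [ 0.5941 -0.2993] mid [ 0.594  -0.2992] yaw -3.059 L 0.0919 W 0.0418 r 0.665
dish cen [ 0.487  -0.0053] mid [ 0.487  -0.0056] yaw 2.464 L 0.0690 W 0.0697 r 0.487
cap [ 0.38623788 -0.29144742] -1.98631598731443 0.06484662762271226
tile nest_piston [ 672.9 -107.9] [152.1  91.2] yaw 0.187
tile nest_sprocket [672.7 102.9] [153.   92.2] yaw 0.113
tile nest_rod [602.1 313. ] [152.5  95.9] yaw 0.196
tile nest_cap [ 594.  -299.1] [151.   93.1] yaw 0.077
```

View pics/ov1.png

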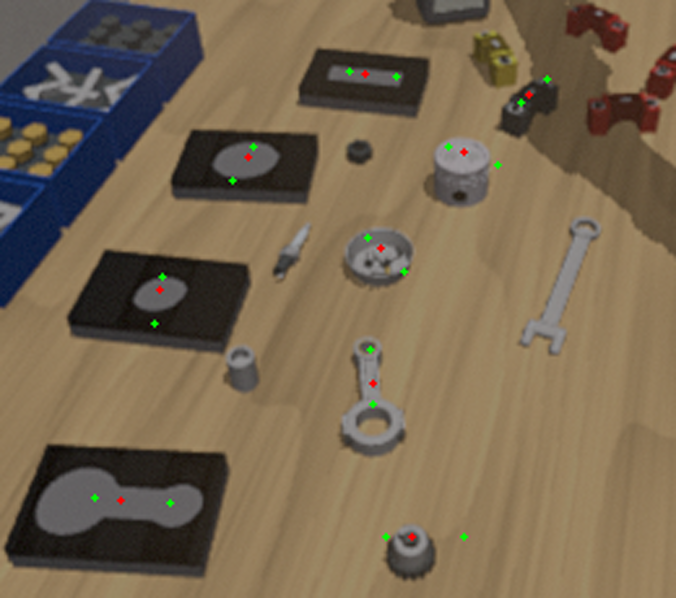

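```bash
cat > go.py <<'E'
# usage: go.py x y z yawY(world yaw of tool y axis, mod pi; or '-')  -> remaining shift in current tool axes, and after-turn axes
import sys
from h import *
s,R=tool();p=s['tool_pos'];y=np.arctan2(R[1,1],R[0,1])
print('t %.2f'%s['clock'],'p',p.round(4),'yawY %.3f'%y,'tilt %.3f'%np.arccos(-R[2,2]),'open %.4f'%s['opening'],'F',np.round(s['wrist_force'],1),'q1,q7',np.round([s['joints'][0],s['joints'][6]],2))
if len(sys.argv)>1:
    T=np.array([float(a) for a in sys.argv[1:4]]);t=0
    if sys.argv[4]!='-':
        ty=float(sys.argv[4]);t=-((ty-y+np.pi/2)%np.pi-np.pi/2)
    D=R.T@(T-p);c,q=np.cos(t),np.sin(t)
    print('turn %.3f'%t,'shift now',D.round(4),'shift after turn',np.round([c*D[0]+q*D[1],-q*D[0]+c*D[1],D[2]],4))
E
python3 go.py 0.386 -0.2915 0.2 2.726; python3 -c "
from h import *
print(tool()[1].round(3),manip.sense()['joints'].round(3))"
```

```text
t 0.25 p [ 0.2976 -0.6056  0.3034] yawY -1.114 tilt 0.001 open 0.0852 F [0.7 0.2 0.5] q1,q7 [ 1.01 -0.08]
turn -0.698 shift now [ 0.2179 -0.2428  0.1036] shift after turn [ 0.323  -0.0459  0.1036]
[[ 0.897  0.441 -0.   ]
 [ 0.441 -0.897  0.001]
 [-0.    -0.001 -1.   ]] [ 1.006  0.477  0.022  1.556 -0.012  1.109 -0.083]
```

>>> send_rows(gripper=[0.055, 0.055, 0.055, 0.055], offset=[[0, 0, 0.025], [0, 0, 0.025], [0, 0, 0.025], [0, 0, 0.025]], turn=[-0.175, -0.175, -0.175, -0.175], grip_force=50)

```text
clock: 0.75
tool_pos: [0.2977, -0.6057, 0.203]
orientation: [-0.0, 0.836, 0.549, 0.0]
wrist_force: [-0.1, 0.1, 0.3]
opening: 0.0549
```

>>> send_rows(gripper=[0.055, 0.055, 0.055, 0.055, 0.055], offset=[[0.055, -0.008, 0], [0.055, -0.008, 0], [0.055, -0.008, 0], [0.055, -0.008, 0], [0.055, -0.008, 0]], turn=[0, 0, 0, 0, 0])

```text
clock: 1.38
tool_pos: [0.3722, -0.3363, 0.2041]
orientation: [0.0, 0.837, 0.547, 0.0]
wrist_force: [0.7, -0.3, 0.2]
opening: 0.0552
```

```bash
python3 go.py 0.386 -0.2915 0.16 2.726
```

```text
t 1.38 p [ 0.3722 -0.3363  0.2041] yawY -0.414 tilt 0.001 open 0.0552 F [ 0.7 -0.3  0.2] q1,q7 [0.79 0.1 ]
turn 0.002 shift now [ 0.0466 -0.0054  0.0441] shift after turn [ 0.0466 -0.0054  0.0441]
```

>>> send_rows(gripper=[0.055, 0.055, 0.055], offset=[[0.0466, -0.0054, 0.02], [0, 0, 0.024], [0, 0, 0]], turn=[0, 0, 0])

```text
clock: 1.75
tool_pos: [0.3849, -0.2923, 0.1588]
orientation: [-0.001, 0.837, 0.547, -0.001]
wrist_force: [0.0, -0.4, 1.5]
opening: 0.0549
```

```bash
python3 go.py 0.386 -0.2915 0.085 2.726
python3 - <<'E'
from h import *
v=imaging.get_image('side')['color'];cv2.imwrite('pics/c1.png',cv2.resize(v[40:200,280:480],None,fx=4,fy=4,interpolation=cv2.INTER_CUBIC)[:600])
E
```

```text
t 1.75 p [ 0.3849 -0.2923  0.1588] yawY -0.413 tilt 0.003 open 0.0549 F [ 0.  -0.4  1.5] q1,q7 [ 0.71 -0.02]
turn 0.003 shift now [0.0011 0.001  0.0738] shift after turn [0.0011 0.001  0.0738]
```

View pics/c1.png

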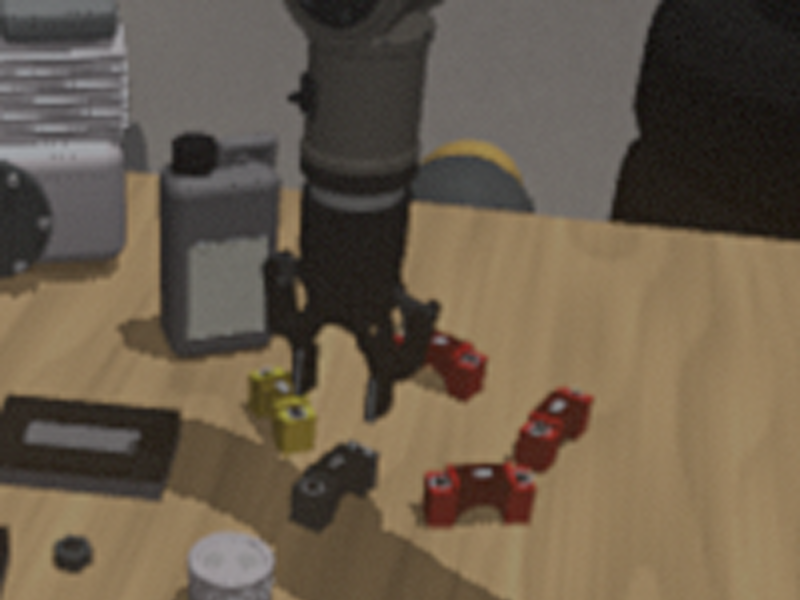

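Gripper stands above the dark cap (cap around (335,480) in this crop), the jaws straddling it. Descend and grip.

>>> send_rows(gripper=[0.055, 0.055, 0.055, 0.055, 0.055], offset=[[0.001, 0.001, 0.02], [0, 0, 0.02], [0, 0, 0.02], [0, 0, 0.012], [0, 0, 0]], turn=[0, 0, 0, 0, 0])

```text
clock: 2.42
tool_pos: [0.3867, -0.2931, 0.0878]
orientation: [-0.0, 0.838, 0.546, -0.0]
wrist_force: [-0.5, -0.4, 1.0]
opening: 0.0549
```

>>> send_rows(gripper=[0.02, 0.02, 0.02, 0.02, 0.02], offset=[[0, 0, 0], [0, 0, 0], [0, 0, 0], [0, 0, 0], [0, 0, 0]], turn=[0, 0, 0, 0, 0], grip_force=60)

```text
clock: 3.05
tool_pos: [0.3863, -0.2927, 0.0887]
orientation: [-0.0, 0.838, 0.546, -0.0]
wrist_force: [-4.1, 1.8, 6.4]
opening: 0.0269
```

>>> send_rows(gripper=[0.02, 0.02, 0.02, 0.02, 0.02], offset=[[0, 0, -0.01], [0, 0, -0.02], [0, 0, -0.03], [0, 0, -0.03], [0, 0, 0]], turn=[0, 0, 0, 0, 0])

```text
clock: 3.68
tool_pos: [0.3882, -0.2934, 0.1803]
orientation: [0.003, 0.837, 0.547, 0.001]
wrist_force: [0.5, -0.2, -4.1]
opening: 0.0268
```

```bash
python3 go.py 0.594 -0.299 0.175 1.653
python3 - <<'E'
from h import *
v=imaging.get_image('side')['color'];cv2.imwrite('pics/c2.png',cv2.resize(v[40:200,280:480],None,fx=3,fy=3,interpolation=cv2.INTER_CUBIC))
E
```

```text
t 3.67 p [ 0.3882 -0.2934  0.1803] yawY -0.414 tilt 0.006 open 0.0268 F [ 0.5 -0.2 -4.1] q1,q7 [ 0.71 -0.01]
turn 1.074 shift now [0.0777 0.1906 0.0063] shift after turn [0.2046 0.0225 0.0063]
```

View pics/c2.png

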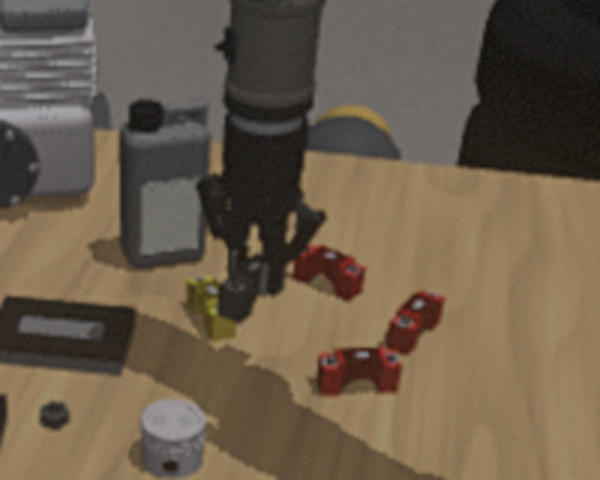

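>>> send_rows(gripper=[0.02, 0.02, 0.02, 0.02, 0.02], offset=[[0, 0, 0], [0, 0, 0], [0, 0, 0], [0, 0, 0], [0, 0, 0]], turn=[0.179, 0.179, 0.179, 0.179, 0.179])

```text
clock: 4.35
tool_pos: [0.3861, -0.2921, 0.1764]
orientation: [-0.001, 0.992, 0.128, -0.001]
wrist_force: [-0.3, 0.0, -3.8]
opening: 0.027
```

>>> send_rows(gripper=[0.02, 0.02, 0.02, 0.02, 0.02], offset=[[0, 0, 0], [0.05, 0.006, 0], [0.05, 0.006, 0], [0.05, 0.006, 0], [0.05, 0.004, 0]], turn=[0.179, 0, 0, 0, 0])

```text
clock: 4.97
tool_pos: [0.5887, -0.2977, 0.1757]
orientation: [-0.0, 0.999, 0.041, -0.001]
wrist_force: [-0.5, -0.6, -4.1]
opening: 0.0268
```

```bash
python3 go.py 0.594 -0.299 0.110 1.653
```

```text
t 4.97 p [ 0.5887 -0.2977  0.1757] yawY -1.488 tilt 0.003 open 0.0268 F [-0.5 -0.6 -4.1] q1,q7 [ 0.37 -1.11]
turn 0.001 shift now [0.0054 0.0018 0.0657] shift after turn [0.0054 0.0018 0.0657]
```

>>> send_rows(gripper=[0.02, 0.02, 0.02, 0.02], offset=[[0.0045, 0.0018, 0.02], [0, 0, 0.02], [0, 0, 0.012], [0, 0, 0]], turn=[0, 0, 0, 0])

```text
clock: 5.48
tool_pos: [0.5906, -0.2994, 0.1242]
orientation: [-0.001, 0.999, 0.041, -0.002]
wrist_force: [-0.0, 0.3, -3.0]
opening: 0.0266
```

```bash
python3 go.py 0.594 -0.299 0.1075 1.653
python3 - <<'E'
from h import *
v=imaging.get_image('side')['color'];cv2.imwrite('pics/c3.png',cv2.resize(v[60:200,230:400],None,fx=4,fy=4,interpolation=cv2.INTER_CUBIC))
v=imaging.get_image('top')['color'];cv2.imwrite('pics/c3t.png',cv2.resize(v[80:240,330:480],None,fx=3.5,fy=3.5,interpolation=cv2.INTER_CUBIC))
E
```

```text
t 5.47 p [ 0.5906 -0.2994  0.1242] yawY -1.489 tilt 0.004 open 0.0266 F [-0.   0.3 -3. ] q1,q7 [ 0.37 -1.11]
turn -0.000 shift now [ 0.0034 -0.0001  0.0167] shift after turn [ 0.0034 -0.0001  0.0167]
```

View pics/c3.png

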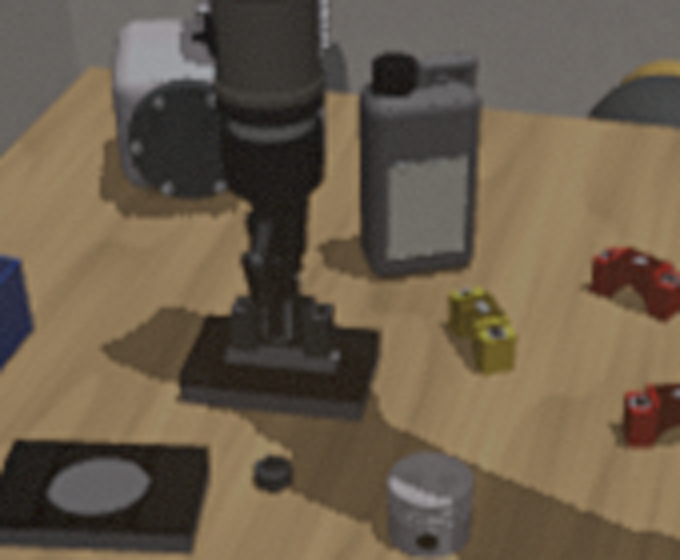

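View pics/c3t.png

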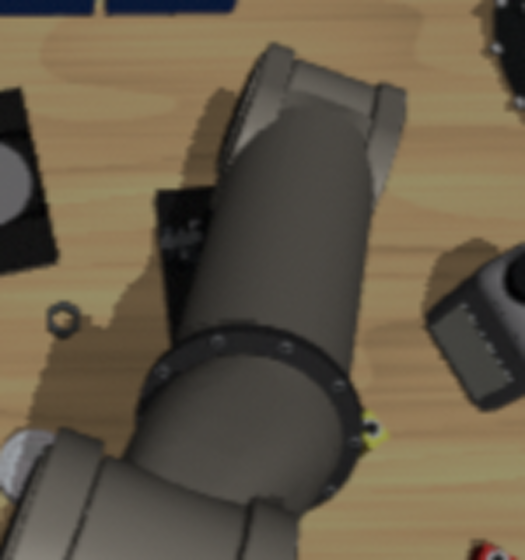

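The side view shows the cap over the rectangular pocket (280,345 in crop), well aligned. Lower it.

>>> send_rows(gripper=[0.02, 0.02, 0.02, 0.02], offset=[[0.003, 0, 0.008], [0, 0, 0.005], [0, 0, 0.003], [0, 0, 0]], turn=[0, 0, 0, 0])

```text
clock: 6.08
tool_pos: [0.5954, -0.2991, 0.1096]
orientation: [-0.0, 0.999, 0.041, -0.0]
wrist_force: [-0.7, -0.1, -3.5]
opening: 0.0269
```

```bash
python3 go.py 0.594 -0.299 0.1075 1.653
```

```text
t 6.08 p [ 0.5954 -0.2991  0.1096] yawY -1.488 tilt 0.001 open 0.0269 F [-0.7 -0.1 -3.5] q1,q7 [ 0.37 -1.11]
turn 0.001 shift now [-0.0014 -0.0002  0.0021] shift after turn [-0.0014 -0.0002  0.0021]
```

>>> send_rows(gripper=[0.02, 0.02, 0.02], offset=[[-0.001, 0, 0.002], [0, 0, 0.0015], [0, 0, 0]], turn=[0, 0, 0])

```text
clock: 6.45
tool_pos: [0.5945, -0.2994, 0.1068]
orientation: [0.0, 0.999, 0.041, -0.0]
wrist_force: [-2.1, 0.4, 0.3]
opening: 0.0269
```

```bash
python3 go.py 0.594 -0.299 0.1075 1.653
```

```text
t 6.45 p [ 0.5945 -0.2994  0.1068] yawY -1.488 tilt 0.000 open 0.0269 F [-2.1  0.4  0.3] q1,q7 [ 0.37 -1.11]
turn 0.000 shift now [-0.0005 -0.0004 -0.0007] shift after turn [-0.0005 -0.0004 -0.0007]
```

>>> send_rows(gripper=[0.055, 0.055, 0.055, 0.055], offset=[[0, 0, 0], [0, 0, 0], [0, 0, 0], [0, 0, -0.01]], turn=[0, 0, 0, 0])

```text
clock: 6.95
tool_pos: [0.5942, -0.299, 0.1161]
orientation: [-0.0, 0.999, 0.041, -0.001]
wrist_force: [0.4, 0.1, 0.2]
opening: 0.0547
```

>>> send_rows(gripper=[0.085, 0.085, 0.085], offset=[[0, 0, -0.03], [0, 0, -0.04], [0, 0, -0.02]], turn=[0, 0, 0])

```text
clock: 7.32
tool_pos: [0.5956, -0.2997, 0.2095]
orientation: [0.001, 0.999, 0.041, 0.002]
wrist_force: [0.1, 0.9, 0.3]
opening: 0.0846
```

```bash
python3 go.py 0.4324 -0.142 0.2 -
python3 - <<'E'
from h import *
v=imaging.get_image('side')['color'];cv2.imwrite('pics/c4.png',cv2.resize(v[60:200,230:400],None,fx=4,fy=4,interpolation=cv2.INTER_CUBIC))
E
```

```text
t 7.33 p [ 0.5956 -0.2997  0.2095] yawY -1.488 tilt 0.004 open 0.0846 F [0.1 0.9 0.3] q1,q7 [ 0.37 -1.11]
turn 0.000 shift now [-0.1496 -0.1707  0.0086] shift after turn [-0.1496 -0.1707  0.0086]
```

View pics/c4.png

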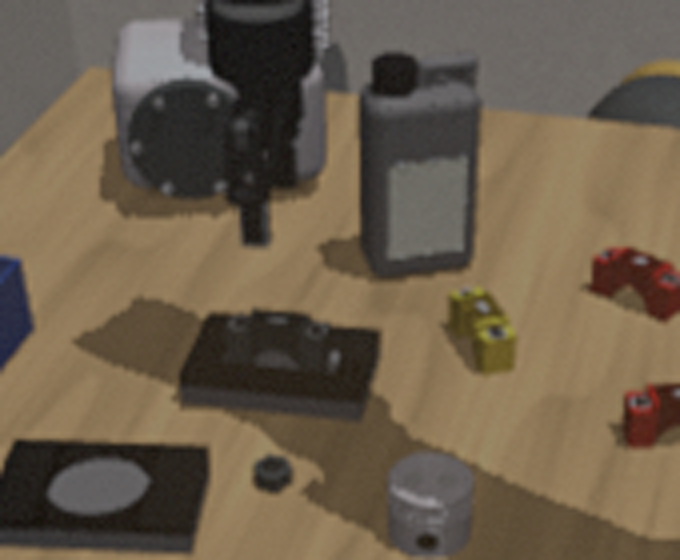

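>>> send_rows(gripper=[0.0854, 0.0854, 0.0854, 0.0854, 0.0854], offset=[[-0.03, -0.034, 0], [-0.03, -0.034, 0], [-0.03, -0.034, 0], [-0.03, -0.034, 0], [-0.0296, -0.0347, 0.0086]], turn=[0, 0, 0, 0, 0])

```text
clock: 8.0
tool_pos: [0.4303, -0.1405, 0.1975]
orientation: [0.0, 0.999, 0.041, 0.0]
wrist_force: [0.8, 0.4, 0.1]
opening: 0.0854
```

>>> send_rows(gripper=[0.0854, 0.0854], offset=[[0, 0, 0.04], [0, 0, 0]], turn=[0, 0, 0])

```text
invalid input
```

```bash
python3 go.py 0.4324 -0.142 0.085 -
```

```text
t 8.00 p [ 0.4303 -0.1405  0.1975] yawY -1.488 tilt 0.000 open 0.0854 F [0.8 0.4 0.1] q1,q7 [ 0.21 -1.33]
turn 0.000 shift now [0.002  0.0016 0.1125] shift after turn [0.002  0.0016 0.1125]
```

>>> send_rows(gripper=[0.0854, 0.0854, 0.0854], offset=[[0.002, 0.0016, 0.02], [0, 0, 0.025], [0, 0, 0]], turn=[0, 0, 0])

```text
clock: 8.38
tool_pos: [0.432, -0.1425, 0.1512]
orientation: [-0.001, 0.999, 0.042, -0.002]
wrist_force: [0.6, 0.7, 0.0]
opening: 0.0854
```

```bash
python3 go.py 0.4324 -0.142 0.085 -;python3 - <<'E'
from h import *
v=imaging.get_image('side')['color'];cv2.imwrite('pics/p1.png',cv2.resize(v[80:260,260:420],None,fx=3.3,fy=3.3,interpolation=cv2.INTER_CUBIC))
E
```

```text
t 8.38 p [ 0.432  -0.1425  0.1512] yawY -1.488 tilt 0.004 open 0.0854 F [0.6 0.7 0. ] q1,q7 [ 0.21 -1.33]
turn 0.000 shift now [ 0.0007 -0.0004  0.0662] shift after turn [ 0.0007 -0.0004  0.0662]
```

View pics/p1.png

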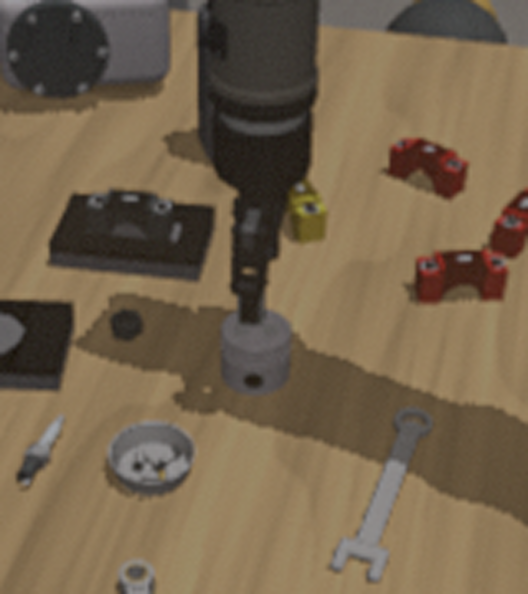

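>>> send_rows(gripper=[0.0854, 0.0854, 0.0854, 0.0854, 0.0854], offset=[[0.0007, 0, 0.02], [0, 0, 0.018], [0, 0, 0.014], [0, 0, 0.014], [0, 0, 0]], turn=[0, 0, 0, 0, 0])

```text
clock: 9.05
tool_pos: [0.4338, -0.1428, 0.0861]
orientation: [-0.0, 0.999, 0.041, -0.001]
wrist_force: [-0.4, -0.4, -0.3]
opening: 0.0854
```

>>> send_rows(gripper=[0.05, 0.05, 0.05, 0.05, 0.05], offset=[[0, 0, 0], [0, 0, 0], [0, 0, 0], [0, 0, 0], [0, 0, 0]], turn=[0, 0, 0, 0, 0])

```text
clock: 9.68
tool_pos: [0.4346, -0.1429, 0.0877]
orientation: [0.0, 0.999, 0.041, 0.001]
wrist_force: [-1.1, 0.2, 5.5]
opening: 0.0589
```

```bash
python3 go.py 0.6735 -0.1073 0.18 -
```

```text
t 9.68 p [ 0.4346 -0.1429  0.0877] yawY -1.488 tilt 0.001 open 0.0589 F [-1.1  0.2  5.5] q1,q7 [ 0.21 -1.34]
turn 0.000 shift now [ 0.2411 -0.0157 -0.0921] shift after turn [ 0.2411 -0.0157 -0.0921]
```

>>> send_rows(gripper=[0.05, 0.05, 0.05, 0.05, 0.05], offset=[[0, 0, -0.01], [0, 0, -0.02], [0, 0, -0.03], [0, 0, -0.03], [0, 0, 0]], turn=[0, 0, 0, 0, 0])

```text
clock: 10.3
tool_pos: [0.4355, -0.1432, 0.1792]
orientation: [0.001, 0.999, 0.041, 0.003]
wrist_force: [0.7, 0.2, -1.5]
opening: 0.059
```

>>> send_rows(gripper=[0.05, 0.05, 0.05, 0.05, 0.05], offset=[[0.04, -0.003, 0], [0.05, -0.003, 0], [0.05, -0.003, 0], [0.05, -0.003, 0], [0.045, -0.003, 0]], turn=[0, 0, 0, 0, 0])

```text
clock: 10.92
tool_pos: [0.6682, -0.108, 0.1753]
orientation: [-0.0, 0.999, 0.042, -0.001]
wrist_force: [0.6, -0.8, -2.2]
opening: 0.0585
```

>>> send_rows(gripper=[0.05], offset=[[0, 0, 0.0]], turn=[0])

```text
clock: 11.05
tool_pos: [0.6695, -0.1065, 0.1752]
orientation: [-0.001, 0.999, 0.043, 0.0]
wrist_force: [-1.5, 0.1, -2.5]
opening: 0.0586
```

```bash
python3 go.py 0.6735 -0.1073 0.12 -;python3 - <<'E'
from h import *
v=imaging.get_image('side')['color'];cv2.imwrite('pics/p2.png',cv2.resize(v[40:220,180:340],None,fx=3.3,fy=3.3,interpolation=cv2.INTER_CUBIC))
E
```

```text
t 11.05 p [ 0.6695 -0.1065  0.1752] yawY -1.485 tilt 0.001 open 0.0586 F [-1.5  0.1 -2.5] q1,q7 [ 0.09 -1.44]
turn 0.000 shift now [0.0039 0.0012 0.0552] shift after turn [0.0039 0.0012 0.0552]
```

View pics/p2.png

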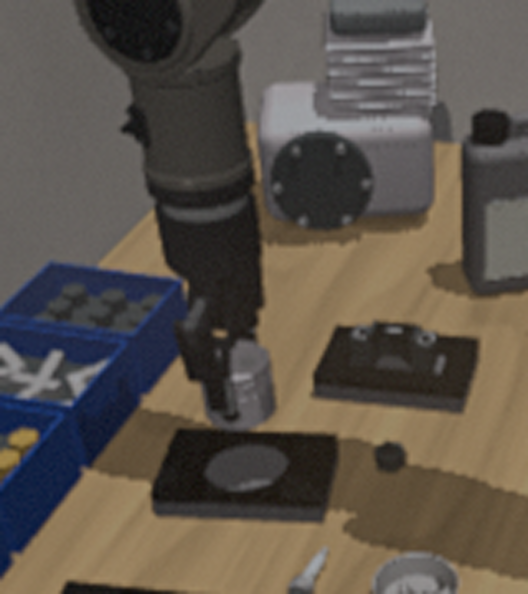

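Run:
```python
from h import *
d=imaging.get_image('side');s,R=tool();p=s['tool_pos'];print(-cam(d)[0].T@cam(d)[1])
for z in(.0875,.1375):
  c=[]
  for dx in(-.03,0,.03):
    for dy in (-.03,0,.03):
      u=proj(d,[p[0]+dx,p[1]+dy,z])[0];c.append(((u-[180,40])*3.3).round(0).tolist())
  print(z,c)
v=d['color'][110:175,230:275];g=cv2.cvtColor(v,cv2.COLOR_BGR2GRAY);cv2.imwrite('pics/p3.png',cv2.resize(v,None,fx=9,fy=9,interpolation=cv2.INTER_CUBIC))
```

```text
[0.26778591 0.63434619 0.68238351]
0.0875 [[291.0, 389.0], [278.0, 409.0], [264.0, 430.0], [258.0, 384.0], [244.0, 404.0], [230.0, 424.0], [226.0, 379.0], [212.0, 398.0], [197.0, 419.0]]
0.1375 [[284.0, 339.0], [271.0, 359.0], [256.0, 380.0], [251.0, 334.0], [236.0, 354.0], [221.0, 374.0], [217.0, 330.0], [203.0, 349.0], [187.0, 369.0]]
```

View pics/p3.png

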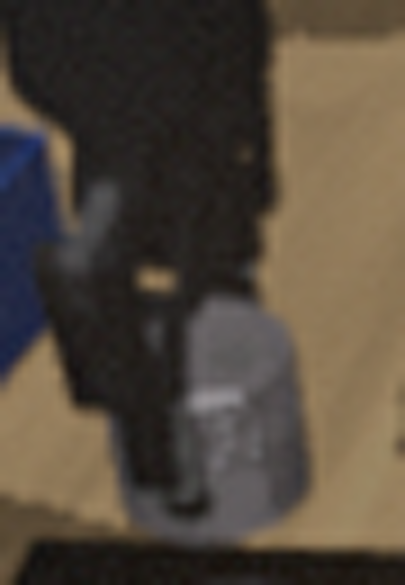

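>>> send_rows(gripper=[0.05, 0.05, 0.05, 0.05, 0.05], offset=[[0.0035, 0.001, 0.02], [0, 0, 0.02], [0, 0, 0.015], [0, 0, 0.008], [0, 0, 0]], turn=[0, 0, 0, 0, 0])

```text
clock: 11.78
tool_pos: [0.6704, -0.1092, 0.113]
orientation: [-0.0, 0.999, 0.041, -0.001]
wrist_force: [-0.9, 0.4, -2.0]
opening: 0.0586
```

```bash
python3 go.py 0.6735 -0.1073 0.106 -
```

```text
t 11.78 p [ 0.6704 -0.1092  0.113 ] yawY -1.488 tilt 0.001 open 0.0586 F [-0.9  0.4 -2. ] q1,q7 [ 0.09 -1.44]
turn 0.000 shift now [ 0.0033 -0.0016  0.007 ] shift after turn [ 0.0033 -0.0016  0.007 ]
```

>>> send_rows(gripper=[0.05, 0.05, 0.05, 0.05], offset=[[0.003, -0.0015, 0.003], [0, 0, 0.002], [0, 0, 0.0015], [0, 0, 0]], turn=[0, 0, 0, 0])

```text
clock: 12.28
tool_pos: [0.6736, -0.1075, 0.1073]
orientation: [0.0, 0.999, 0.041, -0.0]
wrist_force: [-1.2, -0.2, -2.3]
opening: 0.0589
```

```bash
python3 go.py 0.6735 -0.1073 0.106 -
```

```text
t 12.28 p [ 0.6736 -0.1075  0.1073] yawY -1.488 tilt 0.000 open 0.0589 F [-1.2 -0.2 -2.3] q1,q7 [ 0.09 -1.44]
turn 0.000 shift now [-0.0001 -0.0002  0.0013] shift after turn [-0.0001 -0.0002  0.0013]
```

>>> send_rows(gripper=[0.05, 0.05, 0.05], offset=[[0, 0, 0.0015], [0, 0, 0.001], [0, 0, 0]], turn=[0, 0, 0])

```text
clock: 12.65
tool_pos: [0.6737, -0.1076, 0.1058]
orientation: [0.0, 0.999, 0.041, 0.0]
wrist_force: [-3.1, 0.2, 5.0]
opening: 0.0588
```

Contact. Release.

>>> send_rows(gripper=[0.075, 0.0854, 0.0854, 0.0854, 0.0854], offset=[[0, 0, 0], [0, 0, 0], [0, 0, 0], [0, 0, -0.01], [0, 0, -0.03]], turn=[0, 0, 0, 0, 0])

```text
clock: 13.28
tool_pos: [0.6726, -0.1073, 0.1441]
orientation: [-0.0, 0.999, 0.041, -0.002]
wrist_force: [1.1, -0.6, 0.6]
opening: 0.0854
```

>>> send_rows(gripper=[0.0854, 0.0854, 0.0854], offset=[[0, 0, -0.04], [0, 0, -0.02], [0, 0, 0]], turn=[0, 0, 0])

```text
clock: 13.65
tool_pos: [0.6745, -0.1076, 0.2066]
orientation: [0.0, 0.999, 0.041, 0.002]
wrist_force: [0.2, -0.1, -1.2]
opening: 0.0853
```

```bash
python3 go.py 0.4452 0.1559 0.2 0.357
python3 - <<'E'
from h import *
v=imaging.get_image('side')['color'];cv2.imwrite('pics/p4.png',cv2.resize(v[80:260,180:340],None,fx=3.3,fy=3.3,interpolation=cv2.INTER_CUBIC))
E
```

```text
t 13.65 p [ 0.6745 -0.1076  0.2066] yawY -1.488 tilt 0.003 open 0.0853 F [ 0.2 -0.1 -1.2] q1,q7 [ 0.09 -1.44]
turn 1.296 shift now [-0.2068 -0.2815  0.0057] shift after turn [-0.327   0.1228  0.0057]
```

View pics/p4.png

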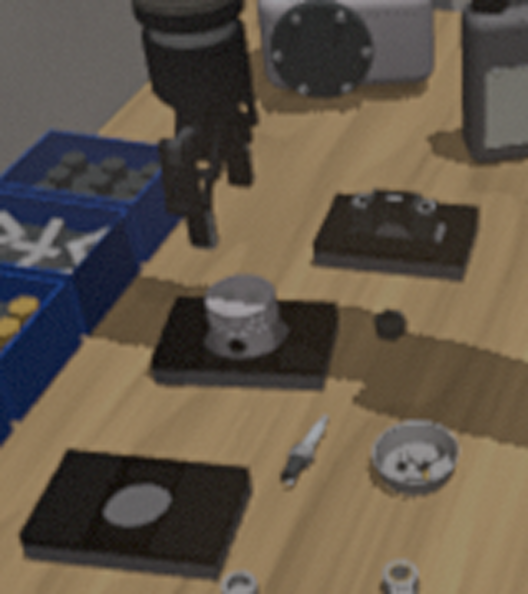

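>>> send_rows(gripper=[0.05, 0.05, 0.05, 0.05, 0.05], offset=[[0, 0, 0], [0, 0, 0], [0, 0, 0], [0, 0, 0], [0, 0, 0]], turn=[-0.1846, -0.1846, -0.1846, -0.1846, -0.1846])

```text
clock: 14.32
tool_pos: [0.6725, -0.1073, 0.2023]
orientation: [-0.001, 0.875, 0.485, -0.001]
wrist_force: [0.6, 0.4, -0.9]
opening: 0.0501
```

>>> send_rows(gripper=[0.05, 0.05, 0.05, 0.05, 0.05], offset=[[0, 0, 0], [0, 0, 0], [0, 0, 0], [0, 0, 0], [0, 0, 0]], turn=[-0.1846, -0.1846, -0.1846, -0.1846, -0.1846])

```text
clock: 14.95
tool_pos: [0.6726, -0.1073, 0.2024]
orientation: [-0.002, 0.567, 0.824, -0.001]
wrist_force: [0.4, 0.1, -0.3]
opening: 0.0501
```

```bash
python3 go.py 0.4452 0.1559 0.17 0.357
```

```text
t 14.95 p [ 0.6726 -0.1073  0.2024] yawY 0.364 tilt 0.004 open 0.0501 F [ 0.4  0.1 -0.3] q1,q7 [0.38 0.18]
turn 0.007 shift now [ 0.3268 -0.1186  0.0334] shift after turn [ 0.326  -0.121   0.0334]
```

>>> send_rows(gripper=[0.05, 0.05, 0.05, 0.05, 0.05], offset=[[0.054, -0.02, 0], [0.054, -0.02, 0], [0.054, -0.02, 0], [0.054, -0.02, 0], [0.054, -0.02, 0]], turn=[0.007, 0, 0, 0, 0])

```text
clock: 15.58
tool_pos: [0.4843, 0.1125, 0.2032]
orientation: [-0.001, 0.573, 0.82, -0.001]
wrist_force: [0.9, 0.6, 1.2]
opening: 0.05
```

>>> send_rows(gripper=[0.05, 0.05, 0.05], offset=[[0.054, -0.02, 0], [0, 0, 0.02], [0, 0, 0]], turn=[0, 0, 0])

```text
clock: 15.95
tool_pos: [0.4474, 0.1549, 0.1827]
orientation: [-0.002, 0.572, 0.82, -0.002]
wrist_force: [0.4, 0.3, -0.8]
opening: 0.0501
```

```bash
python3 go.py 0.446 0.154 0.086 0.357;python3 - <<'E'
from h import *
v=imaging.get_image('side')['color'];cv2.imwrite('pics/r1.png',cv2.resize(v[120:320,220:380],None,fx=3,fy=3,interpolation=cv2.INTER_CUBIC))
E
```

```text
t 15.95 p [0.4474 0.1549 0.1827] yawY 0.353 tilt 0.005 open 0.0501 F [ 0.4  0.3 -0.8] q1,q7 [ 0.02 -0.39]
turn -0.004 shift now [-0.0004 -0.0011  0.0967] shift after turn [-0.0004 -0.0011  0.0967]
```

View pics/r1.png

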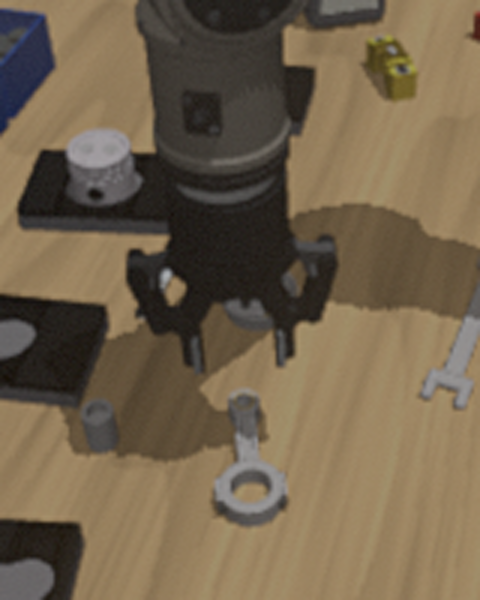

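>>> send_rows(gripper=[0.05, 0.05, 0.05, 0.05, 0.05], offset=[[-0.0005, -0.001, 0.03], [0, 0, 0.03], [0, 0, 0.02], [0, 0, 0.014], [0, 0, 0]], turn=[0, 0, 0, 0, 0])

```text
clock: 16.62
tool_pos: [0.4484, 0.154, 0.0902]
orientation: [-0.0, 0.573, 0.819, -0.001]
wrist_force: [0.9, -0.1, 0.3]
opening: 0.05
```

```bash
python3 go.py 0.446 0.154 0.085 0.357;python3 - <<'E'
from h import *
v=imaging.get_image('side')['color'];cv2.imwrite('pics/r2.png',cv2.resize(v[180:300,240:350],None,fx=5,fy=5,interpolation=cv2.INTER_CUBIC))
E
```

```text
t 16.62 p [0.4484 0.154  0.0902] yawY 0.350 tilt 0.002 open 0.0500 F [ 0.9 -0.1  0.3] q1,q7 [-0.07 -0.53]
turn -0.007 shift now [ 0.0009 -0.0022  0.0052] shift after turn [ 0.0009 -0.0022  0.0052]
```

View pics/r2.png

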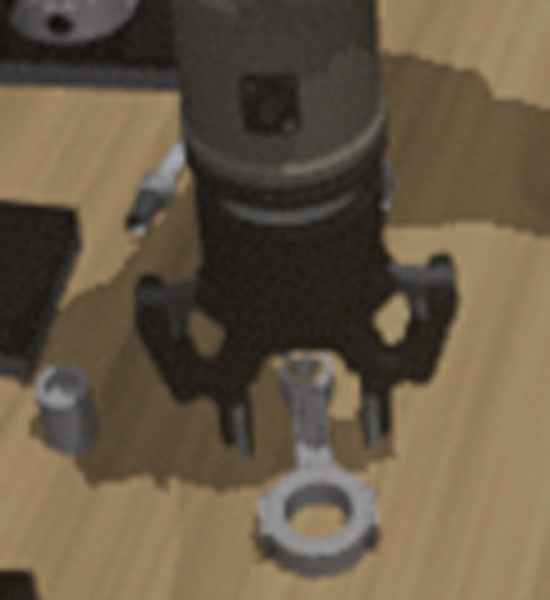

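>>> send_rows(gripper=[0.05, 0.05, 0.03, 0.01, 0.01], offset=[[0.001, -0.002, 0.0045], [0, 0, 0], [0, 0, 0], [0, 0, 0], [0, 0, 0]], turn=[-0.006, 0, 0, 0, 0])

```text
clock: 17.3
tool_pos: [0.4464, 0.1547, 0.0868]
orientation: [0.0, 0.57, 0.821, 0.0]
wrist_force: [-1.5, -1.4, 5.2]
opening: 0.0139
```

>>> send_rows(gripper=[0.01, 0.01], offset=[[0, 0, 0], [0, 0, 0]], turn=[0, 0])

```text
clock: 17.55
tool_pos: [0.4464, 0.1547, 0.0868]
orientation: [0.0, 0.57, 0.821, 0.0]
wrist_force: [-0.9, -0.9, 6.0]
opening: 0.0136
```

```bash
python3 go.py 0.446 0.154 0.085 0.357
```

```text
t 17.55 p [0.4464 0.1547 0.0868] yawY 0.357 tilt 0.001 open 0.0136 F [-0.9 -0.9  6. ] q1,q7 [-0.08 -0.54]
turn 0.000 shift now [-0.0006 -0.0006  0.0018] shift after turn [-0.0006 -0.0006  0.0018]
```

>>> send_rows(gripper=[0.01, 0.01, 0.01, 0.01, 0.01], offset=[[0, 0, -0.008], [0, 0, -0.012], [0, 0, -0.02], [0, 0, -0.02], [0, 0, 0]], turn=[0, 0, 0, 0, 0])

```text
clock: 18.18
tool_pos: [0.4472, 0.155, 0.1479]
orientation: [0.001, 0.57, 0.821, 0.001]
wrist_force: [1.0, -0.1, -3.1]
opening: 0.0136
```

```bash
python3 go.py 0.6027 0.3144 0.17 -1.376;python3 - <<'E'
from h import *
v=imaging.get_image('side')['color'];cv2.imwrite('pics/r3.png',cv2.resize(v[180:300,240:350],None,fx=5,fy=5,interpolation=cv2.INTER_CUBIC))
E
```

```text
t 18.18 p [0.4472 0.155  0.1479] yawY 0.357 tilt 0.004 open 0.0136 F [ 1.  -0.1 -3.1] q1,q7 [-0.01 -0.45]
turn -1.409 shift now [ 0.095   0.2014 -0.0214] shift after turn [-0.1835  0.1263 -0.0214]
```

View pics/r3.png

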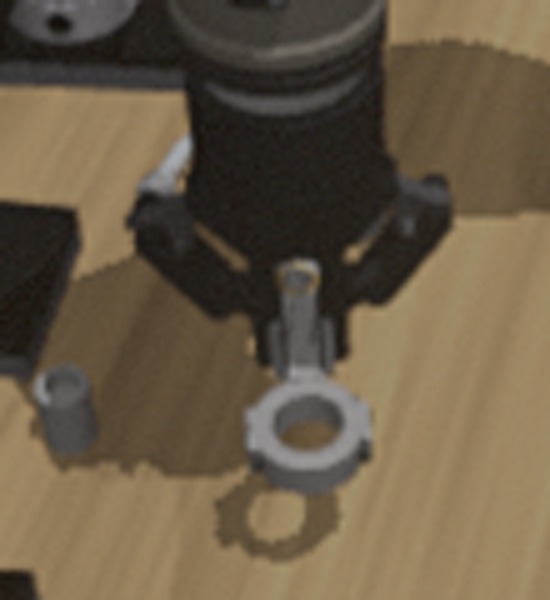

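>>> send_rows(gripper=[0.01, 0.01, 0.01, 0.01, 0.01], offset=[[0, 0, -0.01], [0, 0, -0.01], [0, 0, 0], [0, 0, 0], [0, 0, 0]], turn=[0.1733, 0.1733, 0.1733, 0.1733, 0.1733])

```text
clock: 18.85
tool_pos: [0.4457, 0.1544, 0.1654]
orientation: [-0.0, 0.864, 0.504, -0.001]
wrist_force: [0.1, -0.1, -2.3]
opening: 0.014
```

>>> send_rows(gripper=[0.01, 0.01, 0.01, 0.01, 0.01], offset=[[0, 0, 0], [0, 0, 0], [0, 0, 0], [0, 0, 0], [0, 0, 0]], turn=[0.1733, 0.1733, 0.1733, 0.1733, 0.1733])

```text
clock: 19.48
tool_pos: [0.4456, 0.1545, 0.1654]
orientation: [0.0, 0.996, 0.094, -0.001]
wrist_force: [0.6, 0.6, -2.3]
opening: 0.0134
```

```bash
python3 go.py 0.601 0.314 0.16 -1.376
```

```text
t 19.48 p [0.4456 0.1545 0.1654] yawY -1.382 tilt 0.002 open 0.0134 F [ 0.6  0.6 -2.3] q1,q7 [-0.32 -1.94]
turn -0.006 shift now [ 0.1826 -0.1275  0.005 ] shift after turn [ 0.1833 -0.1265  0.005 ]
```

>>> send_rows(gripper=[0.01, 0.01, 0.01, 0.01, 0.01], offset=[[0.036, -0.025, 0], [0.037, -0.0255, 0], [0.037, -0.0255, 0], [0.037, -0.0255, 0], [0.036, -0.025, 0]], turn=[-0.006, 0, 0, 0, 0])

```text
clock: 20.1
tool_pos: [0.6009, 0.3157, 0.1647]
orientation: [0.001, 0.995, 0.1, -0.001]
wrist_force: [0.9, 0.4, -2.1]
opening: 0.0137
```

>>> send_rows(gripper=[0.01, 0.01], offset=[[0, 0, 0.02], [0, 0, 0]], turn=[0, 0])

```text
clock: 20.35
tool_pos: [0.5984, 0.3136, 0.1428]
orientation: [0.002, 0.995, 0.1, -0.003]
wrist_force: [-0.4, -0.7, -3.7]
opening: 0.014
```

```bash
python3 go.py 0.601 0.314 0.12 -1.376;python3 - <<'E'
from h import *
v=imaging.get_image('side')['color'];cv2.imwrite('pics/r4.png',cv2.resize(v[220:370,130:280],None,fx=4,fy=4,interpolation=cv2.INTER_CUBIC))
v=imaging.get_image('top')['color'];cv2.imwrite('pics/r4t.png',cv2.resize(v[80:240,100:300],None,fx=3,fy=3,interpolation=cv2.INTER_CUBIC))
E
```

```text
t 20.35 p [0.5984 0.3136 0.1428] yawY -1.370 tilt 0.007 open 0.0140 F [-0.4 -0.7 -3.7] q1,q7 [-0.47 -2.04]
turn 0.006 shift now [0.0028 0.     0.0227] shift after turn [0.0028 0.     0.0227]
```

View pics/r4.png

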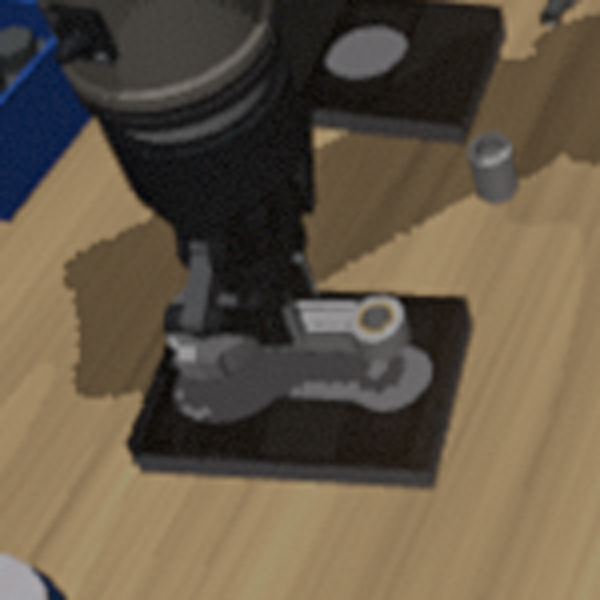

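View pics/r4t.png

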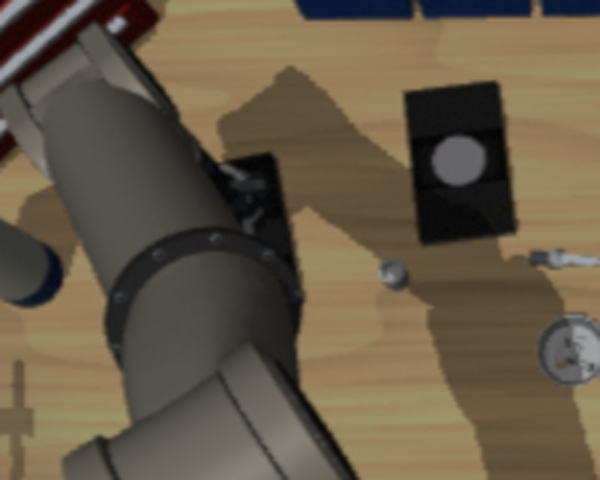

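Run:
```python
from h import *
d=imaging.get_image('side');s,R=tool();p=s['tool_pos'][:2]
e=ray(d,(130+378/4,220+316/4),p[0]*0+s['tool_pos'][2]-.0668);x=R[:2,0];print(e,'rel TCP along/perp rod x:',(e-p)@-x,(e-p)@R[:2,1])
for a in (.0,.006,-.006): print(proj(d,[*(np.array([.6027,.3144])+.0455*np.array([np.cos(-2.95+a),np.sin(-2.95+a)])),.02]))
```

```text
[0.552555   0.30817056] rel TCP along/perp rod x: 0.047724352436904365 -0.003813185278956598
[[228.03257301 313.77231773]]
[[228.06735376 313.65099861]]
[[227.99698056 313.89365762]]
```

>>> send_rows(gripper=[0.01, 0.01, 0.01], offset=[[0.0025, 0, 0.015], [0, 0, 0.008], [0, 0, 0]], turn=[0.006, 0, 0])

```text
clock: 20.88
tool_pos: [0.6023, 0.3149, 0.1221]
orientation: [0.001, 0.995, 0.097, -0.001]
wrist_force: [0.1, 0.8, -2.4]
opening: 0.0135
```

```bash
python3 go.py 0.601 0.314 0.105 -1.376;python3 - <<'E'
from h import *
v=imaging.get_image('side')['color'];cv2.imwrite('pics/r5.png',cv2.resize(v[275:345,155:255],None,fx=8,fy=8,interpolation=cv2.INTER_CUBIC))
E
```

```text
t 20.88 p [0.6023 0.3149 0.1221] yawY -1.376 tilt 0.002 open 0.0135 F [ 0.1  0.8 -2.4] q1,q7 [-0.47 -2.05]
turn -0.000 shift now [-0.0015  0.0007  0.0171] shift after turn [-0.0015  0.0007  0.0171]
```

View pics/r5.png

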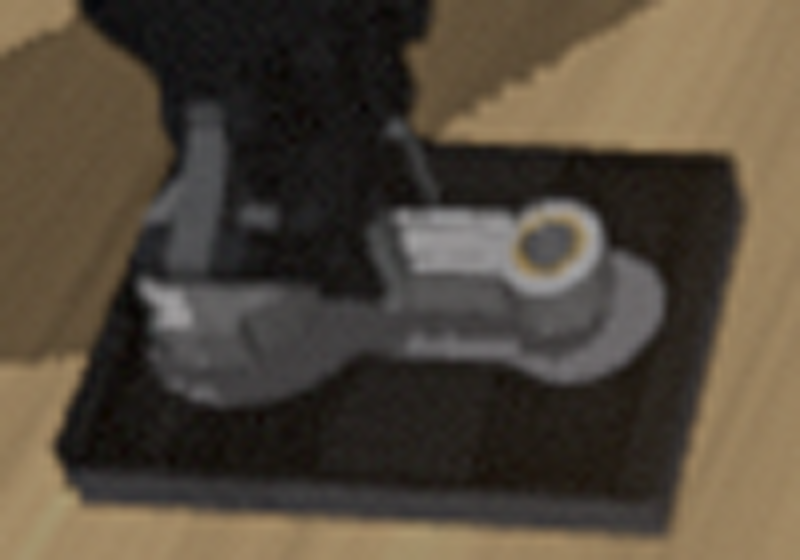

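Run:
```python
from h import *
d=imaging.get_image('side');s,R=tool();p=s['tool_pos'][:2]
e=ray(d,(155+548/8,275+248/8),.0553);print(e,(e-p)@-R[:2,0],(e-p)@R[:2,1])
# pocket: left/right & near edge of small pocket (rim z .028): right edge (665,300) ; near edge (575,383)
for u in((665,300),(575,383)): print(ray(d,(155+u[0]/8,275+u[1]/8),.018),ray(d,(155+u[0]/8,275+u[1]/8),.028))
```

```text
[0.55867107 0.31006575] 0.04449585558722549 -0.0032580561095758745
[0.54018266 0.296883  ] [0.53608267 0.30196234]
[0.55220628 0.32374911] [0.54792532 0.32842408]
```

>>> send_rows(gripper=[0.01, 0.01, 0.01, 0.01], offset=[[-0.0015, 0.001, 0.006], [0, 0, 0.005], [0, 0, 0.003], [0, 0, 0]], turn=[0, 0, 0, 0])

```text
clock: 21.48
tool_pos: [0.6016, 0.3141, 0.1089]
orientation: [0.0, 0.995, 0.097, -0.0]
wrist_force: [-0.1, -0.1, -3.1]
opening: 0.0137
```

```bash
python3 go.py 0.601 0.314 0.105 -1.376;python3 - <<'E'
from h import *
v=imaging.get_image('side')['color'];cv2.imwrite('pics/r6.png',cv2.resize(v[275:345,155:255],None,fx=6,fy=6,interpolation=cv2.INTER_CUBIC))
E
```

```text
t 21.48 p [0.6016 0.3141 0.1089] yawY -1.376 tilt 0.001 open 0.0137 F [-0.1 -0.1 -3.1] q1,q7 [-0.47 -2.05]
turn -0.000 shift now [-0.0006  0.      0.0039] shift after turn [-0.0006  0.      0.0039]
```

View pics/r6.png

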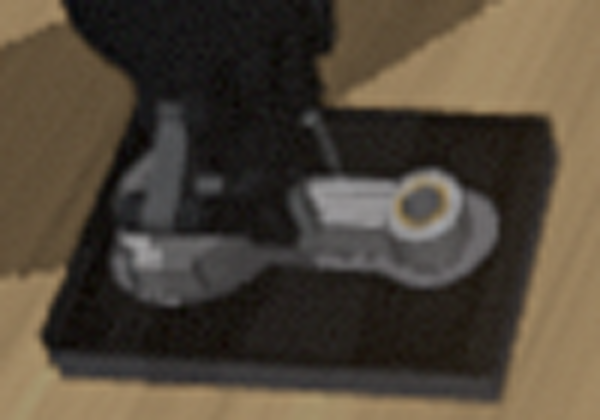

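>>> send_rows(gripper=[0.01, 0.01, 0.01, 0.01], offset=[[0, 0, 0.002], [0, 0, 0.0015], [0, 0, 0.0005], [0, 0, 0]], turn=[0, 0, 0, 0])

```text
clock: 22.02
tool_pos: [0.6017, 0.3142, 0.1053]
orientation: [0.0, 0.995, 0.097, -0.0]
wrist_force: [0.2, -0.5, -2.0]
opening: 0.0136
```

>>> send_rows(gripper=[0.01, 0.01, 0.01], offset=[[0, 0, 0.001], [0, 0, 0.0005], [0, 0, 0]], turn=[0, 0, 0])

```text
clock: 22.4
tool_pos: [0.6018, 0.3143, 0.1049]
orientation: [-0.0, 0.995, 0.097, 0.0]
wrist_force: [-2.3, -0.8, 4.8]
opening: 0.0141
```

Contact. Release and rise.

>>> send_rows(gripper=[0.03, 0.045, 0.045, 0.045, 0.045], offset=[[0, 0, 0], [0, 0, 0], [0, 0, 0], [0, 0, -0.01], [0, 0, -0.03]], turn=[0, 0, 0, 0, 0])

```text
clock: 23.02
tool_pos: [0.6008, 0.3137, 0.1431]
orientation: [0.001, 0.995, 0.097, -0.001]
wrist_force: [0.4, 0.2, -0.2]
opening: 0.0451
```

>>> send_rows(gripper=[0.055, 0.055, 0.055], offset=[[0, 0, -0.04], [0, 0, -0.02], [0, 0, 0]], turn=[0, 0, 0])

```text
clock: 23.4
tool_pos: [0.6025, 0.3146, 0.2056]
orientation: [-0.001, 0.995, 0.097, 0.002]
wrist_force: [0.7, 0.4, -0.9]
opening: 0.0551
```

```bash
python3 go.py 0.3732 0.2891 0.2 -
python3 - <<'E'
from h import *
v=imaging.get_image('side')['color'];cv2.imwrite('pics/r7.png',cv2.resize(v[240:380,150:350],None,fx=4,fy=4,interpolation=cv2.INTER_CUBIC))
E
```

```text
t 23.40 p [0.6025 0.3146 0.2056] yawY -1.376 tilt 0.003 open 0.0551 F [ 0.7  0.4 -0.9] q1,q7 [-0.46 -2.03]
turn 0.000 shift now [-0.2299 -0.0193  0.0049] shift after turn [-0.2299 -0.0193  0.0049]
```

View pics/r7.png

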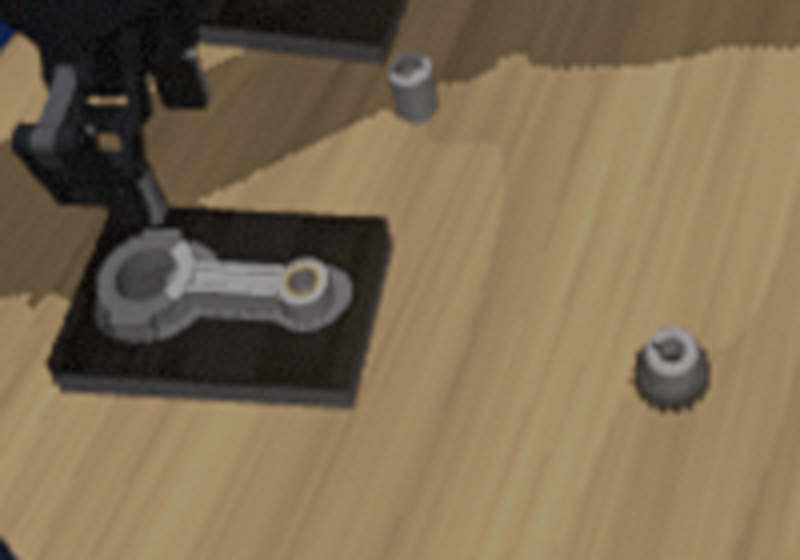

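>>> send_rows(gripper=[0.055, 0.055, 0.055, 0.055, 0.055], offset=[[0, 0, 0], [0, 0, 0], [0, 0, 0], [0, 0, 0], [0, 0, 0]], turn=[-0.18, -0.18, -0.18, -0.18, -0.18])

```text
clock: 24.08
tool_pos: [0.6007, 0.3137, 0.2014]
orientation: [-0.0, 0.852, 0.523, -0.002]
wrist_force: [-1.0, 0.0, -0.3]
opening: 0.0549
```

```bash
python3 go.py 0.3732 0.2891 0.2 -
```

```text
t 24.07 p [0.6007 0.3137 0.2014] yawY -0.470 tilt 0.004 open 0.0549 F [-1.   0.  -0.3] q1,q7 [-0.32 -1.24]
turn 0.000 shift now [-0.1249 -0.1918  0.0022] shift after turn [-0.1249 -0.1918  0.0022]
```

>>> send_rows(gripper=[0.055, 0.055, 0.055, 0.055, 0.055], offset=[[-0.025, -0.0384, 0], [-0.025, -0.0384, 0], [-0.025, -0.0384, 0], [-0.025, -0.0384, 0], [-0.025, -0.0384, 0]], turn=[0, 0, 0, 0, 0])

```text
clock: 24.7
tool_pos: [0.3715, 0.2901, 0.2022]
orientation: [0.0, 0.854, 0.521, -0.002]
wrist_force: [-0.9, 0.4, 0.1]
opening: 0.0551
```

>>> send_rows(gripper=[0.05, 0.05, 0.05], offset=[[0, 0, 0.02], [0, 0, 0.03], [0, 0, 0]], turn=[0, 0, 0])

```text
clock: 25.08
tool_pos: [0.3719, 0.2895, 0.1511]
orientation: [0.0, 0.854, 0.521, -0.003]
wrist_force: [-0.1, -0.8, -0.3]
opening: 0.05
```

```bash
python3 go.py 0.3732 0.2891 0.086 -
python3 - <<'E'
from h import *
v=imaging.get_image('side')['color'];cv2.imwrite('pics/s1.png',cv2.resize(v[200:350,240:400],None,fx=4,fy=4,interpolation=cv2.INTER_CUBIC))
E
```

```text
t 25.07 p [0.3719 0.2895 0.1511] yawY -0.475 tilt 0.007 open 0.0500 F [-0.1 -0.8 -0.3] q1,q7 [-0.44 -1.52]
turn 0.000 shift now [0.0006 0.0015 0.0651] shift after turn [0.0006 0.0015 0.0651]
```

View pics/s1.png

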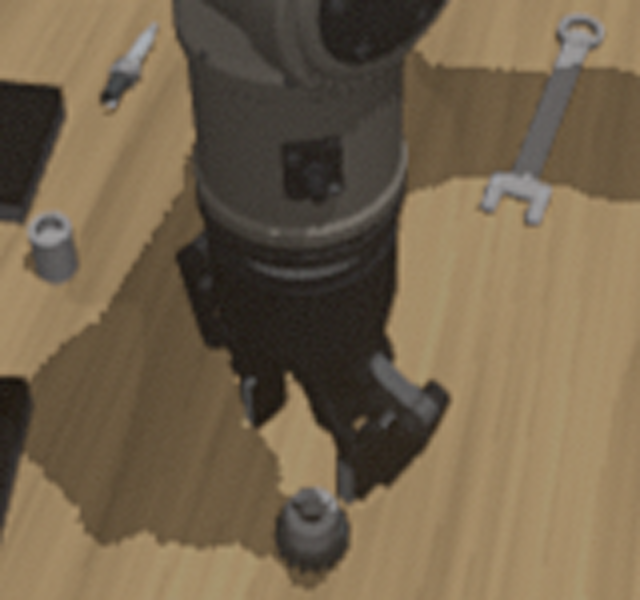

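>>> send_rows(gripper=[0.05, 0.05, 0.05, 0.05], offset=[[0.0006, 0.001, 0.02], [0, 0, 0.02], [0, 0, 0.012], [0, 0, 0]], turn=[0, 0, 0, 0])

```text
clock: 25.62
tool_pos: [0.3748, 0.2911, 0.1016]
orientation: [0.0, 0.854, 0.52, -0.001]
wrist_force: [0.7, -0.7, -0.1]
opening: 0.0496
```

```bash
python3 go.py 0.3732 0.2891 0.086 -
python3 - <<'E'
from h import *
v=imaging.get_image('side')['color'];cv2.imwrite('pics/s2.png',cv2.resize(v[260:360,270:370],None,fx=6,fy=6,interpolation=cv2.INTER_CUBIC))
E
```

```text
t 25.62 p [0.3748 0.2911 0.1016] yawY -0.476 tilt 0.001 open 0.0496 F [ 0.7 -0.7 -0.1] q1,q7 [-0.48 -1.58]
turn 0.000 shift now [-0.0024 -0.0005  0.0156] shift after turn [-0.0024 -0.0005  0.0156]
```

View pics/s2.png

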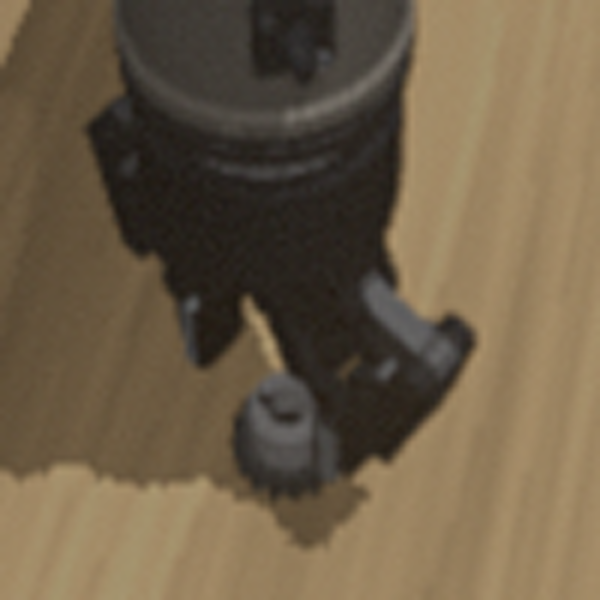

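>>> send_rows(gripper=[0.05, 0.05, 0.05, 0.03, 0.015], offset=[[-0.002, -0.0005, 0.008], [0, 0, 0.006], [0, 0, 0], [0, 0, 0], [0, 0, 0]], turn=[0, 0, 0, 0, 0])

```text
clock: 26.3
tool_pos: [0.3736, 0.2898, 0.0882]
orientation: [0.0, 0.854, 0.52, 0.0]
wrist_force: [-0.3, -1.2, 4.7]
opening: 0.0233
```

>>> send_rows(gripper=[0.015, 0.015, 0.015], offset=[[0, 0, 0], [0, 0, 0], [0, 0, 0]], turn=[0, 0, 0])

```text
clock: 26.68
tool_pos: [0.3737, 0.2898, 0.0882]
orientation: [0.0, 0.854, 0.52, 0.0]
wrist_force: [-1.6, -1.4, 5.3]
opening: 0.0232
```

>>> send_rows(gripper=[0.015, 0.015, 0.015, 0.015, 0.015], offset=[[0, 0, -0.008], [0, 0, -0.012], [0, 0, -0.03], [0, 0, -0.03], [0, 0, 0]], turn=[0, 0, 0, 0, 0])

```text
clock: 27.3
tool_pos: [0.3747, 0.2905, 0.1703]
orientation: [-0.0, 0.854, 0.52, 0.003]
wrist_force: [0.7, 0.7, -1.6]
opening: 0.0235
```

```bash
python3 go.py 0.674 0.1033 0.175 -
python3 - <<'E'
from h import *
v=imaging.get_image('side')['color'];cv2.imwrite('pics/s3.png',cv2.resize(v[240:340,270:370],None,fx=6,fy=6,interpolation=cv2.INTER_CUBIC))
E
```

```text
t 27.30 p [0.3747 0.2905 0.1703] yawY -0.476 tilt 0.005 open 0.0235 F [ 0.7  0.7 -1.6] q1,q7 [-0.42 -1.5 ]
turn 0.000 shift now [-0.0291  0.3518 -0.0041] shift after turn [-0.0291  0.3518 -0.0041]
```

View pics/s3.png

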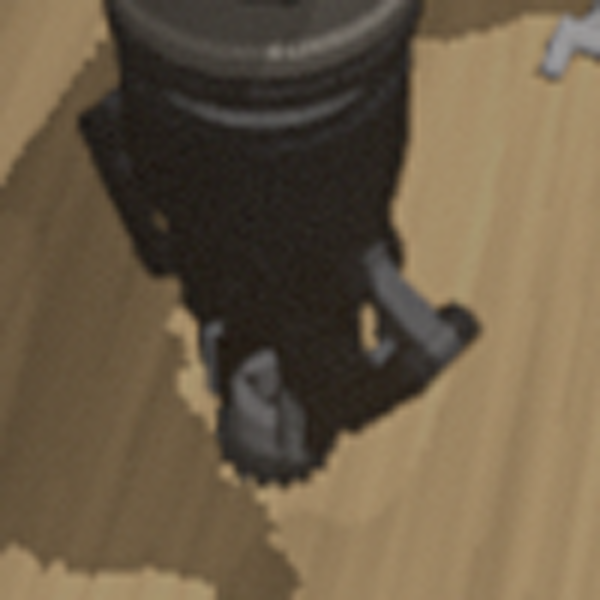

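>>> send_rows(gripper=[0.015, 0.015, 0.015, 0.015, 0.015], offset=[[-0.003, 0.04, -0.004], [-0.004, 0.05, 0], [-0.004, 0.05, 0], [-0.004, 0.05, 0], [-0.004, 0.05, 0]], turn=[0, 0, 0, 0, 0])

```text
clock: 27.98
tool_pos: [0.5788, 0.1614, 0.1704]
orientation: [-0.0, 0.854, 0.521, -0.001]
wrist_force: [0.5, 1.3, -1.0]
opening: 0.0235
```

>>> send_rows(gripper=[0.015, 0.015, 0.015, 0.015], offset=[[-0.004, 0.05, 0], [-0.004, 0.04, 0], [-0.002, 0.02, 0], [0, 0, 0]], turn=[0, 0, 0, 0])

```text
clock: 28.48
tool_pos: [0.6716, 0.1016, 0.1699]
orientation: [-0.0, 0.855, 0.519, -0.001]
wrist_force: [-0.1, 0.5, -0.6]
opening: 0.0235
```

```bash
python3 go.py 0.674 0.1033 0.125 -
```

```text
t 28.48 p [0.6716 0.1016 0.1699] yawY -0.479 tilt 0.002 open 0.0235 F [-0.1  0.5 -0.6] q1,q7 [-0.01 -0.92]
turn 0.000 shift now [0.0027 0.0014 0.0449] shift after turn [0.0027 0.0014 0.0449]
```

>>> send_rows(gripper=[0.015, 0.015, 0.015, 0.015], offset=[[0.0027, 0.0014, 0.02], [0, 0, 0.016], [0, 0, 0.01], [0, 0, 0]], turn=[0, 0, 0, 0])

```text
clock: 28.98
tool_pos: [0.6729, 0.1054, 0.1244]
orientation: [-0.0, 0.854, 0.521, -0.001]
wrist_force: [0.4, 0.3, -1.9]
opening: 0.0233
```

```bash
python3 go.py 0.674 0.1033 0.108 -
python3 - <<'E'
from h import *
v=imaging.get_image('side')['color'];cv2.imwrite('pics/s4.png',cv2.resize(v[180:270,170:290],None,fx=6,fy=6,interpolation=cv2.INTER_CUBIC))
E
```

```text
t 28.98 p [0.6729 0.1054 0.1244] yawY -0.475 tilt 0.003 open 0.0233 F [ 0.4  0.3 -1.9] q1,q7 [-0.03 -0.94]
turn 0.000 shift now [-0.0013  0.002   0.0164] shift after turn [-0.0013  0.002   0.0164]
```

View pics/s4.png

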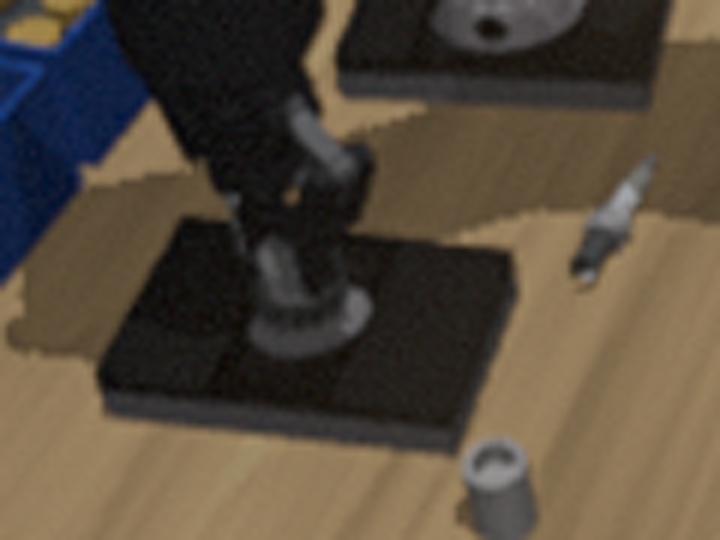

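>>> send_rows(gripper=[0.015, 0.015, 0.015, 0.015], offset=[[-0.001, 0.002, 0.007], [0, 0, 0.005], [0, 0, 0.003], [0, 0, 0]], turn=[0, 0, 0, 0])

```text
clock: 29.52
tool_pos: [0.675, 0.1034, 0.1105]
orientation: [-0.0, 0.854, 0.52, -0.0]
wrist_force: [0.4, 0.0, -1.7]
opening: 0.0236
```

```bash
python3 go.py 0.674 0.1033 0.106 -
```

```text
t 29.52 p [0.675  0.1034 0.1105] yawY -0.476 tilt 0.000 open 0.0236 F [ 0.4  0.  -1.7] q1,q7 [-0.03 -0.94]
turn 0.000 shift now [-0.0005 -0.0009  0.0045] shift after turn [-0.0005 -0.0009  0.0045]
```

>>> send_rows(gripper=[0.015, 0.015, 0.015, 0.015], offset=[[0, -0.0005, 0.002], [0, 0, 0.0015], [0, 0, 0.001], [0, 0, 0]], turn=[0, 0, 0, 0])

```text
clock: 30.02
tool_pos: [0.6747, 0.1036, 0.1064]
orientation: [0.0, 0.854, 0.52, -0.0]
wrist_force: [-0.7, -0.9, -0.2]
opening: 0.023
```

>>> send_rows(gripper=[0.015, 0.015], offset=[[0, 0, 0.0007], [0, 0, 0]], turn=[0, 0])

```text
clock: 30.28
tool_pos: [0.6748, 0.1037, 0.1064]
orientation: [0.0, 0.854, 0.52, 0.0]
wrist_force: [-3.3, -0.8, 5.6]
opening: 0.0231
```

>>> send_rows(gripper=[0.035, 0.05, 0.05, 0.05, 0.05], offset=[[0, 0, 0], [0, 0, 0], [0, 0, 0], [0, 0, -0.01], [0, 0, -0.03]], turn=[0, 0, 0, 0, 0])

```text
clock: 30.9
tool_pos: [0.6738, 0.1034, 0.1449]
orientation: [-0.001, 0.854, 0.521, -0.002]
wrist_force: [-0.1, 0.1, 0.1]
opening: 0.0499
```

>>> send_rows(gripper=[0.05, 0.05, 0.05, 0.05], offset=[[0, 0, -0.05], [0, 0, -0.06], [0, 0, -0.06], [0, 0, 0]], turn=[0, 0, 0, 0])

```text
clock: 31.4
tool_pos: [0.677, 0.1046, 0.3231]
orientation: [0.002, 0.854, 0.52, 0.006]
wrist_force: [0.1, 0.2, -0.8]
opening: 0.05
```

```bash
python3 go.py 0.40 -0.5 0.3 -
python3 - <<'E'
from h import *
v=imaging.get_image('side')['color'];cv2.imwrite('pics/f1.png',cv2.resize(v[100:350,150:410],None,fx=2.4,fy=2.4,interpolation=cv2.INTER_CUBIC))
E
```

```text
t 31.40 p [0.677  0.1046 0.3231] yawY -0.476 tilt 0.012 open 0.0500 F [ 0.1  0.2 -0.8] q1,q7 [ 0.01 -0.87]
turn 0.000 shift now [-0.6645  0.0307  0.0183] shift after turn [-0.6645  0.0307  0.0183]
```

View pics/f1.png

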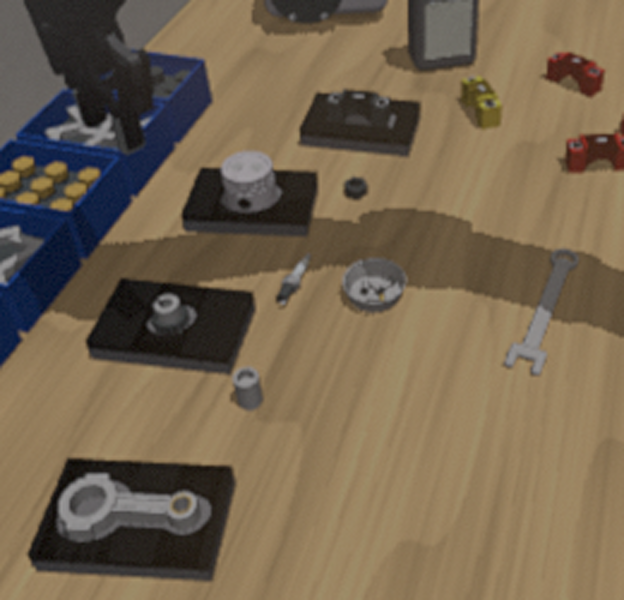

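>>> send_rows(gripper=[0.05, 0.05, 0.05, 0.05, 0.05], offset=[[-0.04, 0, 0], [-0.055, 0, 0], [-0.055, 0, 0], [-0.055, 0, 0], [-0.055, 0, 0]], turn=[0, 0, 0, 0, 0])

```text
clock: 32.08
tool_pos: [0.5539, -0.129, 0.3145]
orientation: [-0.001, 0.854, 0.52, -0.001]
wrist_force: [0.5, -0.9, 0.1]
opening: 0.05
```

>>> send_rows(gripper=[0.05, 0.05, 0.05, 0.05, 0.05], offset=[[-0.055, 0, 0], [-0.055, 0, 0], [-0.055, 0, 0], [-0.055, 0, 0], [-0.055, 0, 0]], turn=[0, 0, 0, 0, 0])

```text
clock: 32.7
tool_pos: [0.428, -0.373, 0.3146]
orientation: [-0.001, 0.854, 0.521, -0.0]
wrist_force: [1.4, -0.8, -0.9]
opening: 0.05
```

```bash
python3 go.py
python3 - <<'E'
from h import *
d=imaging.get_image('top');v=d['color'];cv2.imwrite('pics/f2.png',cv2.resize(v[95:245,150:450],None,fx=2.6,fy=2.6,interpolation=cv2.INTER_CUBIC))
cv2.imwrite('pics/f3.png',cv2.resize(v[120:200,150:210],None,fx=7,fy=7,interpolation=cv2.INTER_CUBIC))
E
```

```text
t 32.70 p [ 0.428  -0.373   0.3146] yawY -0.476 tilt 0.002 open 0.0500 F [ 1.4 -0.8 -0.9] q1,q7 [0.77 0.07]
```

View pics/f2.png

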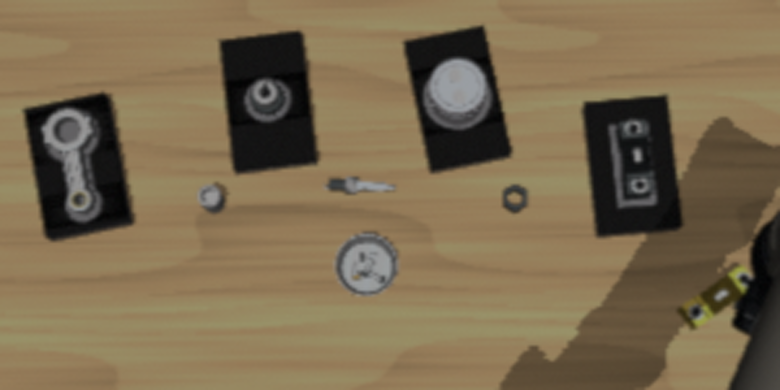

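View pics/f3.png

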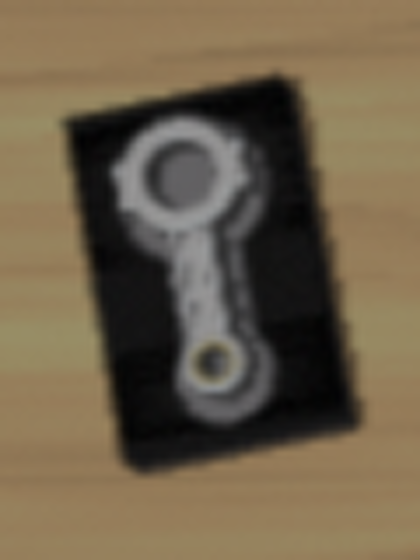

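Run:
```python
from h import *
d=imaging.get_image('top')
A=lambda u,k,o,z: ray(d,((u[0]+.5)/k-.5+o[0],(u[1]+.5)/k-.5+o[1]),z)
b=A((181,173),7,(150,120),.038);s=A((213,362),7,(150,120),.038);x=(s-b)/np.linalg.norm(s-b)
r=b+34.5/80*(s-b);print('rod',b,s,np.linalg.norm(s-b),r,'d',r-[.6027,.3144],'yaw',np.arctan2(x[1],x[0]))
p=A((457,86),2.6,(150,95),.068);print('piston',p,p-[.6735,-.1075])
q=A((265,93),2.6,(150,95),.046);print('spr',q,q-[.674,.1033])
c=(A((634,128),2.6,(150,95),.052)+A((640,185),2.6,(150,95),.052))/2;print('cap',c,c-[.594,-.299])
h=A((367,265),2.6,(150,95),.02);print('dish',h,h-[.487,-.0055])
```

```text
rod [0.63921798 0.32108073] [0.56039305 0.30598744] 0.08025693757570093 [0.60522473 0.31457175] d [0.00252473 0.00017175] yaw -2.9524040373510037
piston [ 0.67221815 -0.10686651] [-0.00128185  0.00063349]
spr [0.67424805 0.10272161] [ 0.00024805 -0.00057839]
cap [ 0.59570998 -0.3000205 ] [ 0.00170998 -0.0010205 ]
dish [ 0.48635995 -0.0063566 ] [-0.00064005 -0.0008566 ]
```

>>> send_rows(gripper=[0.05, 0.05, 0.05], offset=[[0, 0, 0], [0, 0, 0], [0, 0, 0]], turn=[0, 0, 0])

```text
clock: 33.17
tool_pos: [0.4304, -0.3705, 0.3155]
orientation: [-0.0, 0.853, 0.522, 0.0]
wrist_force: [-0.5, -0.8, -0.1]
opening: 0.0499
```

```bash
python3 -c "
from plant import finish_job
print(finish_job())"
```

```text
the job is handed in; nothing more can be done
None
```

The cap, piston, rod and sprocket are each in their own nest, and I handed the job in at about 33 s. I lowered each one until the wrist force showed contact before letting go. No verdict came back.

- **Final position check (top camera):** each part's centre came out within about 3 mm of its nest's centre, against the 13 mm allowed. The rod is about 2.5 mm off, the cap 2.0 mm, the piston 1.4 mm and the sprocket 0.6 mm. The rod's direction matches its nest to within 0.01 rad, with its big eye in the big pocket.
- **Flatness:** I did not measure this directly. It rests on the contact heights, which were within about 0.5 mm of pick-up height plus 18 mm for the piston, rod and sprocket and slightly less exact for the cap. The side view also showed all four seated, with the piston crown up and the sprocket hub up.
- **Dish:** it measured about 1 mm from where it started, which is within measuring error.
- **Disagreement:** just before setting the rod down, the side camera put its small eye about 3 mm to the side of where the arm pose said it should be. About half of that looked like camera offset. The final top view did not confirm any real error.

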